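Turn the reagent row round

ROBOT

A 6-joint arm with a two-finger parallel gripper is mounted at the origin on the work surface. World frame = base frame: x ahead of the robot, y to its left, z up, the work surface at z = 0. Lengths are in m, angles in rad, forces in N, time in s.
With the tool pointing down it reaches from about 0.25 to 0.775 m from the base axis. Payload 4 kg.
Tool frame: the origin (TCP) lies midway between the tips of the shut fingers; the grasp point (between the pads) lies 19 mm behind it; z points along the fingers, y is the direction in which the jaws open and shut (so a half turn about z gives the same grasp; the last joint's range is limited). The gripper opens to 94 mm and grips with 3 to 60 N. Pads are 16 mm wide; open, the fingers measure 119 mm over their backs; the gripper's body (75 mm by 177 mm) begins 78 mm behind the grasp point.
Start: joints at [1.225, 0.087, 1.371, -0, 1.684, -0.103], TCP at [0.132, 0.534, 0.18] pointing down, gripper open.
Joint ranges: [-3.1, 3.1], [-0.76, 2.03], [0.27, 2.55], [-1.08, 4.22], [0.17, 2.65], [-2.57, 2.57]. Speed limits (rad/s): [2.79, 2.79, 3.14, 3.14, 3.14, 3.14].

INTERFACE

Orientations are given as [roll, pitch, yaw] about the fixed x, y, z axes, in that order (R = Rz(yaw) Ry(pitch) Rx(roll)).
In Python, from bench import robot gives the robot as it stands.
- The arm moves only by the tool servo_tool, never from a script. Its argument "rows" is a list of rows, each a list of 2 entries, a list of its own where there are three numbers: the shift along the tool's x, y, z normalised to -1 to 1, where 1 is 0.08 m, then the turn about the tool's z normalised to -1 to 1, where 1 is pi/2 rad. A call has 1 to 12 rows; each row is the pose to reach, as a shift and turn from the pose commanded when the call began, along the tool's axes at that moment; what a row does not reach only later rows make up. A row lasts 1/12 s, in which the tool goes at most 41.7 mm and 7.16 degrees, less where a joint would pass 70% of its speed; a pose out of reach is approached as far as the arm can. A call with a number of a shift or a turn outside -1 to 1 is refused whole. A call with a gripper value outside its range is refused whole. "grip" is the closure, from -1 (fully open) to 1 (shut), set as the call begins (left out, the last holds). The fingers move at their own pace and stop on an object; the grip force is fixed at half the most. Time passes only in rows, so rows that repeat a pose let the fingers close. It gives the time, the measured TCP pose, the force and the opening at its end, in the units of the state.
- robot.get_obs(): the state, without advancing time (a new reading comes with each control period).
- robot.snapshot(name): name is "scene" or "side" or "wrist"; returns a dict with "pixels" (384x512x3 uint8, red, green, blue), "camera_matrix" (3x3 intrinsics, pixels), "world_from_camera" (4x4, takes a point from camera to world coordinates). Camera axes: x right, y down, z forward; pixel columns grow to the right and rows downward; lengths in m; the calibration is good to about 2 mm. A picture is of the moment at which its call begins. There is no depth.
- robot.close_job(): hands the job in, once; it reports no verdict.
The state is a dict: "time": time; "joint_positions": joint angles; "qvel": joint speeds; "joint_torque": joint torques, N m; "tool_pos": TCP position; "ee_rot": TCP orientation; "wrist_force": force on the tool from outside, world axes, zero at the start; "wrist_torque": the same for the moment, N m; "width": finger opening in m.
Only numpy, scipy, OpenCV 4.12 (cv2) and the standard library are available. Lean on these libraries where they do the work, as an engineer would, in place of code of your own. Each camera call takes 0.05 s, during which the arm holds its last target.

TASK

The pupils will work from the other side of the bench, so move the four amber bottles from the wooden rack into the blue rack in reverse order: the one now leftmost as seen from the robot goes into the rightmost bay, the second from the left into the second from the right, and so on. Stand each bottle upright on the floor of its own bay, let go of it, and tip none over on the way.

Things in the scene. Friction and masses are not known exactly. Their poses are not given: they have to be found in the camera images.
- old_rack: Low wooden rack, fixed: board 80 mm (x) by 286 mm (y), 8 mm thick, end cheeks 24 mm high. Carries a row of four cork pads along y, at +99, +33, -33, -99 mm from its middle. Origin: centre of underside; +y points to the robot's left along the row (turned up to 0.25 rad), z up. On the left or right half of the bench.
- new_rack: Blue plastic rack, fixed, empty, on the other half: 70 mm (x) by 268 mm (y), four bays in a row along y, at +99, +33, -33, -99 mm from its middle. Bays 62 mm square inside, floor 6 mm above the bench; cross walls' tops 16 mm, long walls' tops 12 mm above the bench, walls 4 mm thick. Origin: centre of underside; +y to the robot's left (turned up to 0.25 rad), z up.
- dropper_mid (a point): Bottle: slim round amber glass bottle, 38 mm diameter up to 60 mm high, then shoulder, narrow neck, black collar and a small rounded black squeeze bulb; 98 mm high in all; about 90 g; turned anyhow about its axis. Point: its centre, 49 mm above its underside; z up. Starts on its cork pad (top 14 mm above the bench), up to 3 mm off centre.
- jar_mid (a point): Bottle: short wide round amber glass jar, 48 mm diameter, with a flat black screw lid 47 mm across from 50 mm up; 70 mm high in all; about 130 g; turned anyhow about its axis. Point: its centre, 35 mm above its underside; z up. Starts on its cork pad (top 14 mm above the bench), up to 3 mm off centre.
- square_mid (a point): Bottle: square amber glass bottle, 38 x 38 mm up to 62 mm high, with a black cap 26 mm across above; 86 mm high in all; about 120 g; sides parallel to the rack's within 0.15 rad. Point: its centre, 43 mm above its underside; z up. Starts on its cork pad (top 14 mm above the bench), up to 3 mm off centre.
- flat_mid (a point): Bottle: flat oblong amber glass bottle, 30 mm (its x) by 50 mm (its y) up to 64 mm high, with a black cap 20 mm across above; 88 mm high in all; about 120 g; its long side lies along the row within 0.15 rad. Point: its centre, 44 mm above its underside; z up. Starts on its cork pad (top 14 mm above the bench), up to 3 mm off centre.
- pad_dropper: Cork pad, 58 mm diameter, 6 mm thick, fixed on the wooden rack, on which the dropper bottle stands at the start (all four pads look alike; the bottle hides most of it from above). It stays there and so marks that bottle's old place in the row. Origin: centre of its underside, 8 mm above the bench; its axes are parallel to the wooden rack's.
- pad_jar: Cork pad, 58 mm diameter, 6 mm thick, fixed on the wooden rack, on which the jar bottle stands at the start (all four pads look alike; the bottle hides most of it from above). It stays there and so marks that bottle's old place in the row. Origin: centre of its underside, 8 mm above the bench; its axes are parallel to the wooden rack's.
- pad_square: Cork pad, 58 mm diameter, 6 mm thick, fixed on the wooden rack, on which the square bottle stands at the start (all four pads look alike; the bottle hides most of it from above). It stays there and so marks that bottle's old place in the row. Origin: centre of its underside, 8 mm above the bench; its axes are parallel to the wooden rack's.
- pad_flat: Cork pad, 58 mm diameter, 6 mm thick, fixed on the wooden rack, on which the flat bottle stands at the start (all four pads look alike; the bottle hides most of it from above). It stays there and so marks that bottle's old place in the row. Origin: centre of its underside, 8 mm above the bench; its axes are parallel to the wooden rack's.
There are look-alikes about, which are no part of the job. What is shaped like the part that bears dropper_mid but yellow is not meant.

How it is judged:
By the outcome, as a careful person would: the job done as asked, in the order asked, and still so for the second after the job is handed in, with the robot touching nothing.
It also fails if it takes over 96 s, if anything falls off the work surface, if the arm or the gripper's body presses on something with over 40 N, if the wrist force passes 120 N, or if a joint passes its speed limit or range.

## Working session

There is one attempt and no reset: what is moved stays moved. The work goes in short steps, Python scripts to look and compute and a tool call to move; the robot and the scene stay as the last step left them, time stands still between calls to the robot, and variables do not carry over. Pictures are saved under pics/ and viewed, and the job is handed in when it is done.

Besides the shell and the picture viewer there is one more tool, called after ">>>" as name(argument=value, ...) on one line, values as JSON. servo_tool: Moves the arm, as the interface text tells. Its arguments: {"type":"object","properties":{"rows":{"type":"array"},"grip":{"type":"number"}},"required":["rows"]}

```bash
mkdir -p pics; python3 - <<'E'
from bench import robot
import cv2,numpy as np
o=robot.get_obs();print({k:np.round(v,3).tolist() for k,v in o.items()})
for n in ["scene","side","wrist"]:
    s=robot.snapshot(n);np.savez(f"pics/{n}0.npz",**s);cv2.imwrite(f"pics/{n}0.png",s["pixels"][:,:,::-1]);print(n,s["camera_matrix"].round(1).tolist(),s["world_from_camera"].round(3).tolist())
E
```

```text
{'time': 0.0, 'joint_positions': [1.225, 0.088, 1.372, -0.0, 1.684, -0.103], 'qvel': [0.0, 0.0, 0.001, 0.001, 0.002, -0.001], 'joint_torque': [-0.001, -34.017, -30.243, 0.072, 0.033, -0.0], 'tool_pos': [0.132, 0.533, 0.178], 'ee_rot': [-3.139, -0.0, 2.899], 'wrist_force': [-0.254, -0.282, -0.266], 'wrist_torque': [-0.059, 0.006, 0.026], 'width': 0.094}
scene [[353.1, 0.0, 256.3], [0.0, 353.1, 187.2], [0.0, 0.0, 1.0]] [[0.253, 0.674, -0.694, 1.065], [0.967, -0.172, 0.186, -0.116], [0.006, -0.719, -0.695, 0.647], [0.0, 0.0, 0.0, 1.0]]
side [[385.2, 0.0, 256.5], [0.0, 385.2, 186.9], [0.0, 0.0, 1.0]] [[0.98, -0.148, 0.132, 0.332], [-0.198, -0.764, 0.614, -0.589], [0.01, -0.628, -0.778, 0.895], [0.0, 0.0, 0.0, 1.0]]
wrist [[273.5, 0.0, 257.3], [0.0, 273.5, 193.7], [0.0, 0.0, 1.0]] [[0.241, 0.941, 0.24, 0.063], [0.971, -0.233, -0.061, 0.55], [-0.002, 0.247, -0.969, 0.384], [0.0, 0.0, 0.0, 1.0]]
```

View pics/scene0.png

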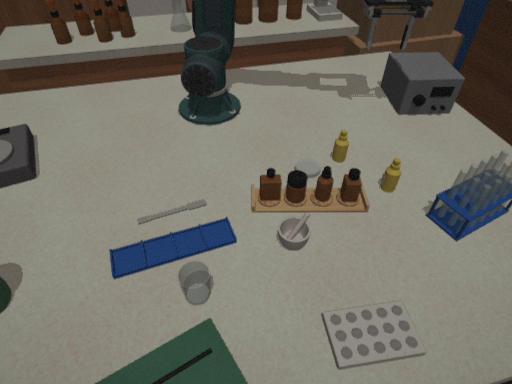

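View pics/side0.png

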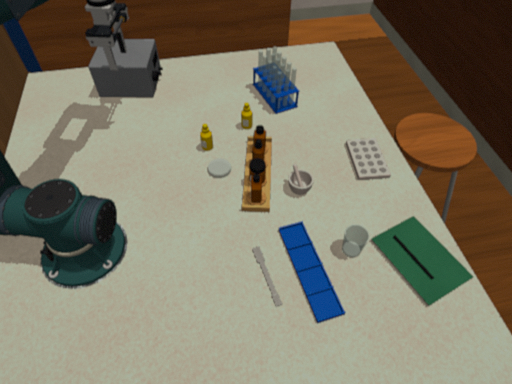

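View pics/wrist0.png

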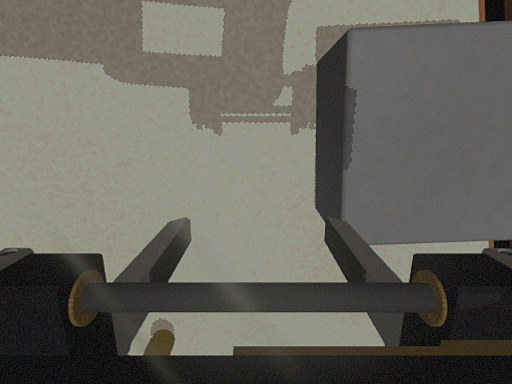

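```bash
python3 - <<'E'
import cv2
a=cv2.imread("pics/scene0.png")[150:240,240:380];b=cv2.imread("pics/side0.png")[110:220,220:310]
cv2.imwrite("pics/za.png",cv2.resize(a,(784,504),interpolation=cv2.INTER_CUBIC))
cv2.imwrite("pics/zb.png",cv2.resize(b,(490,599),interpolation=cv2.INTER_CUBIC))
E
```

```text
(no output)
```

View pics/za.png

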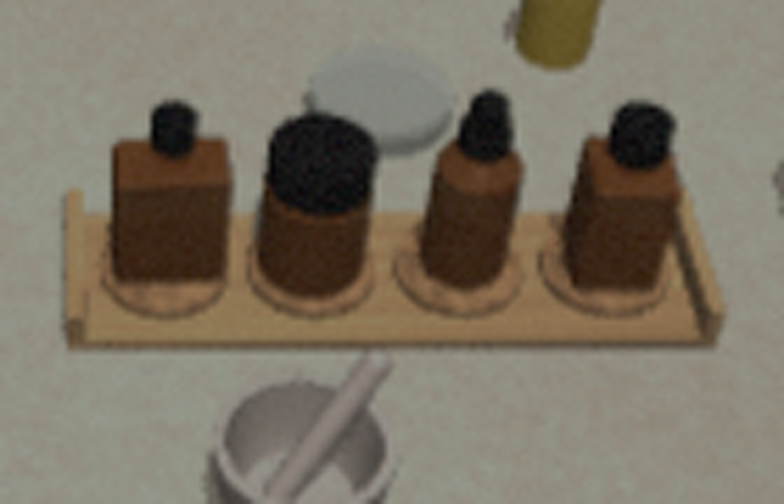

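View pics/zb.png

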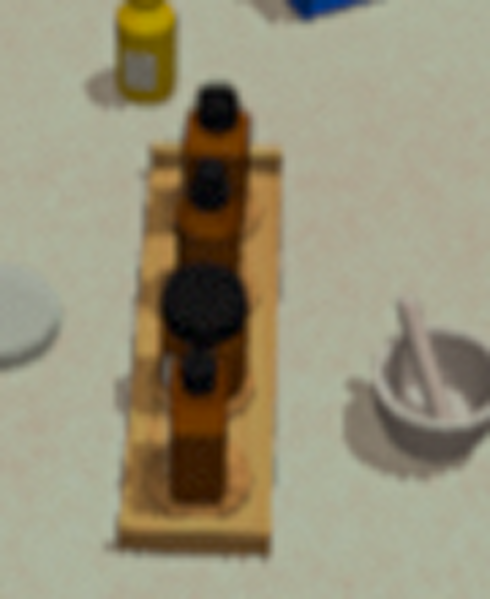

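```bash
cat > h.py <<'E'
import numpy as np,cv2
def load(n): return dict(np.load(f"pics/{n}.npz"))
def toplane(s,uv,z):
    uv=np.atleast_2d(np.asarray(uv,float));K=s["camera_matrix"];T=s["world_from_camera"]
    d=(T[:3,:3]@np.linalg.inv(K)@np.c_[uv,np.ones(len(uv))].T).T;o=T[:3,3]
    t=(np.asarray(z)-o[2])/d[:,2];return o+d*t[:,None]
def proj(s,p):
    T=s["world_from_camera"];q=(np.atleast_2d(p)-T[:3,3])@T[:3,:3];q=q@s["camera_matrix"].T;return q[:,:2]/q[:,2:]
def tri(rs):
    A=np.zeros((3,3));b=np.zeros(3);L=[]
    for s,uv in rs:
        T=s["world_from_camera"];d=T[:3,:3]@np.linalg.inv(s["camera_matrix"])@np.array([*uv,1.]);d/=np.linalg.norm(d)
        P=np.eye(3)-np.outer(d,d);A+=P;b+=P@T[:3,3];L.append((P,T[:3,3]))
    x=np.linalg.solve(A,b);return x,[np.linalg.norm(P@(x-o)) for P,o in L]
def hsv(s): return cv2.cvtColor(s["pixels"],cv2.COLOR_RGB2HSV)
def comps(m,mn=20):
    n,l,st,c=cv2.connectedComponentsWithStats(m.astype(np.uint8)*1)
    return [(st[i].tolist(),c[i].round(1).tolist(),l==i) for i in range(1,n) if st[i,4]>=mn]
E
python3 - <<'E'
from h import *
for n in ["scene0","side0"]:
    s=load(n);H=hsv(s)
    m=(H[...,0]>105)&(H[...,0]<125)&(H[...,1]>140)&(H[...,2]>50)
    for st,c,mm in comps(m,800):
        cn=cv2.findContours(mm.astype(np.uint8),0,1)[0];p=max(cn,key=cv2.contourArea)[:,0,:]
        r=cv2.minAreaRect((toplane(s,p,0.006)[:,:2]*1000).astype(np.float32));print(n,"blue",st,np.round(r[0],1),np.round(r[1],1),round(r[2],1))
    w=(H[...,0]>10)&(H[...,0]<22)&(H[...,1]>90)&(H[...,2]>110)
    for st,c,mm in comps(w,150):
        if st[0]>200 and st[1]<220 and st[1]>100: 
            cn=cv2.findContours(mm.astype(np.uint8),0,1)[0];p=max(cn,key=cv2.contourArea)[:,0,:]
            r=cv2.minAreaRect((toplane(s,p,0.004)[:,:2]*1000).astype(np.float32));print(n,"wood",st,np.round(r[0],1),np.round(r[1],1),round(r[2],1))
    x0,y0,x1,y1=(245,160,375,215) if n[1]=='c' else (235,115,275,215)
    k=np.zeros(H.shape[:2],bool);k[y0:y1,x0:x1]=(H[y0:y1,x0:x1,2]<42)
    for st,c,mm in comps(k,15): print(n,"blk",st,c)
E
```

```text
scene0 blue [427, 189, 85, 51, 1359] [613.5 559.4] [121.4 252.5] 14.3
scene0 blue [110, 217, 126, 61, 3308] [ 559.7 -169.8] [ 76.9 269.6] 6.5
scene0 wood [252, 184, 113, 28, 1326] [489.  170.8] [277.8  96. ] 75.7
scene0 blk [322, 167, 9, 12, 85] [326.2, 172.9]
scene0 blk [267, 169, 8, 9, 60] [270.2, 172.8]
scene0 blk [349, 169, 11, 11, 102] [353.8, 173.9]
scene0 blk [288, 171, 19, 18, 274] [296.8, 179.2]
side0 blue [279, 222, 66, 100, 2622] [ 561.3 -169.8] [ 69.5 269.1] 6.3
side0 wood [396, 113, 81, 55, 3319] [1109.7  205.3] [256.4 256.8] 79.2
side0 wood [242, 141, 30, 68, 858] [497.7 173. ] [272.4  79.4] 76.0
side0 blk [256, 126, 7, 8, 44] [259.4, 129.6]
side0 blk [254, 139, 8, 10, 59] [258.0, 143.8]
side0 blk [250, 158, 15, 25, 241] [256.8, 168.0]
```

```bash
python3 - <<'E'
from h import *
a=load("scene0");b=load("side0")
print(tri([(a,(326.2,172.9)),(b,(258,143.8))]),tri([(a,(353.8,173.9)),(b,(259.4,129.6))]))
for n,uv,z in [("sq",(353.8,173.9),.09),("dr",(326.2,172.9),.096),("jar",(296.8,179.2),.077),("flat",(270.2,172.8),.091)]:
    print(n,toplane(a,uv,z).round(4))
c=np.array([.494,.172]);y=np.array([.247,.969])
for t in (99,33,-33,-99): print((c+y*t/1000).round(4))
E
```

```text
(array([0.50493176, 0.20452294, 0.09239155]), [np.float64(0.00027779486878773673), np.float64(0.0002777948687878724)]) (array([0.52202587, 0.2675833 , 0.08947941]), [np.float64(0.0009251167934732209), np.float64(0.0009251167934730468)])
sq [[0.5217 0.2683 0.09  ]]
dr [[0.5083 0.2027 0.096 ]]
jar [[0.4929 0.1369 0.077 ]]
flat [[0.4702 0.077  0.091 ]]
[0.5185 0.2679]
[0.5022 0.204 ]
[0.4858 0.14  ]
[0.4695 0.0761]
```

>>> servo_tool(rows=[[[-0.25, -0.1, 0], 0.08], [[-0.5, -0.2, 0], 0.16], [[-0.75, -0.3, 0], 0.24], [[-1, -0.4, 0], 0.32], [[-1, -0.4, 0], 0.4], [[-1, -0.4, 0], 0.48], [[-1, -0.4, 0], 0.56], [[-1, -0.4, 0], 0.64], [[-1, -0.4, 0], 0.72], [[-1, -0.4, 0], 0.8], [[-1, -0.4, 0], 0.88], [[-1, -0.4, 0], 0.96]])

```text
time: 1.15
tool_pos: [0.2021, 0.4833, 0.179]
ee_rot: [-3.141, 0.001, 1.393]
wrist_force: [0.2, -0.3, -1.0]
width: 0.0941
```

```bash
cat > g.py <<'E'
import sys,numpy as np
from scipy.spatial.transform import Rotation as R
from bench import robot
def go(x,y,z,yaw):
    o=robot.get_obs();M=R.from_euler("xyz",o["ee_rot"]).as_matrix()
    s=M.T@(np.array([x,y,z])-o["tool_pos"])/0.08
    t=((o["ee_rot"][2]-yaw+np.pi)%(2*np.pi)-np.pi)/(np.pi/2)
    print("t %.2f"%o["time"],np.round(o["tool_pos"],4),"rot",np.round(o["ee_rot"],3),"F",np.round(o["wrist_force"],1),"w %.4f"%o["width"],"q6 %.2f"%o["joint_positions"][5])
    n=int(np.ceil(abs(s).max()));print("shift",s.round(3),"turn",round(t,3),"calls",n,"each",(s/max(n,1)).round(3))
if __name__=="__main__": go(*map(float,sys.argv[1:5]))
E
python3 g.py 0.51 0.235 0.18 1.322
```

```text
t 1.15 [0.2021 0.4833 0.179 ] rot [-3.141e+00  1.000e-03  1.393e+00] F [ 0.2 -0.3 -1. ] w 0.0941 q6 1.24
shift [-2.373  4.338 -0.011] turn 0.045 calls 5 each [-0.475  0.868 -0.002]
```

>>> servo_tool(rows=[[[-0.16, 0.29, 0], 0], [[-0.32, 0.58, 0], 0], [[-0.48, 0.87, 0], 0]])

```text
time: 1.4
tool_pos: [0.2644, 0.4332, 0.179]
ee_rot: [-3.141, 0.001, 1.4]
wrist_force: [0.8, -0.4, -0.4]
width: 0.0937
```

>>> servo_tool(rows=[[[-0.16, 0.29, 0], 0], [[-0.32, 0.58, 0], 0], [[-0.48, 0.87, 0], 0]])

```text
time: 1.65
tool_pos: [0.3268, 0.3831, 0.1791]
ee_rot: [-3.141, 0.0, 1.399]
wrist_force: [0.5, -0.3, 0.1]
width: 0.0942
```

>>> servo_tool(rows=[[[-0.16, 0.29, 0], 0], [[-0.32, 0.58, 0], 0], [[-0.48, 0.87, 0], 0]])

```text
time: 1.9
tool_pos: [0.3889, 0.3333, 0.1791]
ee_rot: [-3.141, 0.0, 1.399]
wrist_force: [0.0, 0.9, 0.1]
width: 0.0945
```

>>> servo_tool(rows=[[[-0.16, 0.29, 0], 0], [[-0.32, 0.58, 0], 0], [[-0.48, 0.87, 0], 0]])

```text
time: 2.15
tool_pos: [0.4509, 0.2835, 0.1791]
ee_rot: [-3.141, 0.0, 1.399]
wrist_force: [0.4, -0.9, -0.1]
width: 0.0937
```

>>> servo_tool(rows=[[[-0.16, 0.29, 0], 0], [[-0.32, 0.58, 0], 0.045], [[-0.48, 0.87, 0], 0.045], [[-0.48, 0.87, 0], 0.045], [[-0.48, 0.87, 0], 0.045]])

```text
time: 2.57
tool_pos: [0.5125, 0.2339, 0.1786]
ee_rot: [-3.14, 0.001, 1.326]
wrist_force: [-0.2, 0.9, -0.2]
width: 0.0939
```

```bash
python3 g.py 0.521 0.268 0.18 1.322; python3 - <<'E'
from bench import robot
import cv2,numpy as np
s=robot.snapshot("wrist");np.savez("pics/wrist1.npz",**s);cv2.imwrite("pics/wrist1.png",s["pixels"][:,:,::-1])
E
```

```text
t 2.57 [0.5125 0.2339 0.1786] rot [-3.140e+00  1.000e-03  1.326e+00] F [-0.2  0.9 -0.2] w 0.0939 q6 0.57
shift [ 0.439 -0.001 -0.018] turn 0.002 calls 1 each [ 0.439 -0.001 -0.018]
```

View pics/wrist1.png

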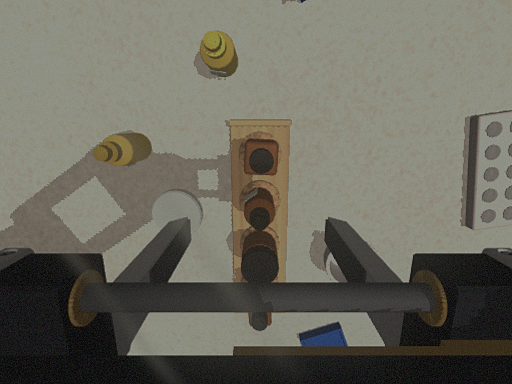

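```bash
python3 - <<'E'
from h import *
import cv2
s=load("wrist1")
z=s["pixels"][110:340,210:310,::-1];cv2.imwrite("pics/zw1.png",cv2.resize(z,(260,598),interpolation=cv2.INTER_CUBIC))
s2=dict(s);H=hsv(s);k=np.zeros(H.shape[:2],bool);k[130:340,225:300]=H[130:340,225:300,2]<40
for st,c,m in comps(k,30): print(st,c)
E
```

```text
[251, 246, 21, 9, 59] [261.1, 249.7]
[241, 249, 12, 16, 37] [245.7, 255.4]
```

View pics/zw1.png

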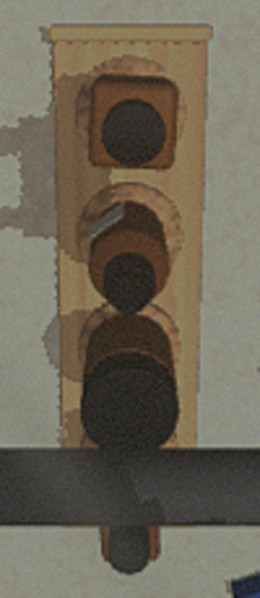

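```bash
python3 - <<'E'
from h import *
s=load("wrist1")
for n,u,z in [("sqcap",(261.2,160.8),.1),("sqsh",(261.9,156.5),.076),("dr",(259.6,217.7),.105),("jar",(260,263.8),.084),("flat",(259.6,320.4),.102),("rackL",(229.5,122),.024),("rackR",(291.5,121),.024)]: print(n,toplane(s,u,z).round(4)[0])
q=toplane(s,[(232,150),(234,280),(290,150),(286.5,280)],.008);print(q.round(4)); d=q[0]-q[1];print(np.arctan2(-d[0],d[1]));d=q[2]-q[3];print(np.arctan2(-d[0],d[1]))
E
```

```text
sqcap [0.5248 0.2658 0.1   ]
sqsh [0.5262 0.2672 0.076 ]
dr [0.5085 0.2074 0.105 ]
jar [0.4931 0.1428 0.084 ]
flat [0.4768 0.0793 0.102 ]
rackL [0.4959 0.3137 0.024 ]
rackR [0.5727 0.2957 0.024 ]
[[0.4878 0.2778 0.008 ]
 [0.438  0.0851 0.008 ]
 [0.5644 0.2586 0.008 ]
 [0.5166 0.0655 0.008 ]]
-0.25273345563781136
-0.24267762178688185
```

```bash
python3 g.py 0.524 0.267 0.035 1.322
```

```text
t 2.62 [0.5119 0.2347 0.1789] rot [-3.14   0.     1.327] F [-0.4 -0.7  0.3] w 0.0939 q6 0.57
shift [0.428 0.052 1.799] turn 0.003 calls 2 each [0.214 0.026 0.899]
```

>>> servo_tool(rows=[[[0.22, 0.03, 0], 0], [[0.43, 0.05, 0], 0], [[0.43, 0.05, 0.3], 0], [[0.43, 0.05, 0.6], 0], [[0.43, 0.05, 0.9], 0]])

```text
time: 3.03
tool_pos: [0.5235, 0.269, 0.1073]
ee_rot: [3.141, -0.001, 1.331]
wrist_force: [0.9, 0.9, -0.3]
width: 0.0941
```

>>> servo_tool(rows=[[[0, 0, 0.2], 0], [[0, 0, 0.4], 0], [[0, 0, 0.6], 0], [[0, 0, 0.8], 0], [[0, 0, 0.9], 0], [[0, 0, 0.9], 0], [[0, 0, 0.9], 0]])

```text
time: 3.62
tool_pos: [0.5237, 0.2679, 0.0356]
ee_rot: [-3.141, 0.0, 1.329]
wrist_force: [0.6, 0.6, -0.5]
width: 0.094
```

```bash
python3 g.py 0.524 0.267 0.035 1.322;python3 - <<'E'
from bench import robot
import cv2,numpy as np
a=robot.snapshot("wrist")["pixels"][:,:,::-1];b=robot.snapshot("side")["pixels"][90:240,180:380,::-1]
cv2.imwrite("pics/p2.png",np.vstack([a[100:],cv2.resize(b,(400,300))[:, :]] if 0 else [a[120:],cv2.resize(b,(512,300))[:300]]))
E
```

```text
t 3.62 [0.5237 0.2679 0.0356] rot [-3.141  0.     1.329] F [ 0.6  0.6 -0.5] w 0.0940 q6 0.62
shift [-0.01   0.007  0.007] turn 0.005 calls 1 each [-0.01   0.007  0.007]
```

View pics/p2.png

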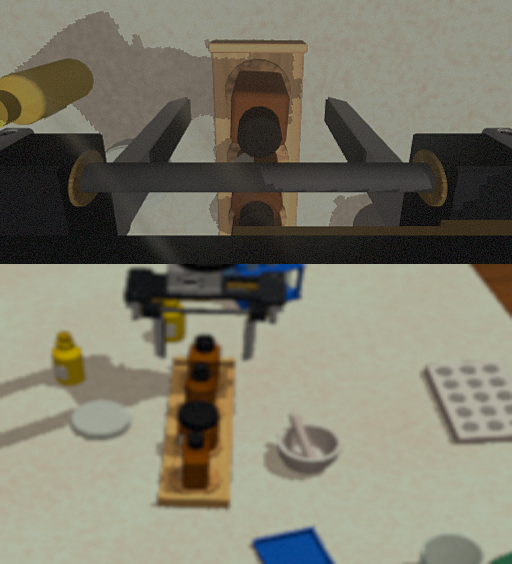

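>>> servo_tool(rows=[[[0, 0, 0], 0], [[0, 0, 0], 0], [[0, 0, 0], 0], [[0, 0, 0], 0], [[0, 0, 0], 0], [[0, 0, 0], 0], [[0, 0, 0], 0], [[0, 0, 0], 0], [[0, 0, 0], 0], [[0, 0, 0], 0]], grip=1)

```text
time: 4.55
tool_pos: [0.5244, 0.2673, 0.0354]
ee_rot: [-3.142, -0.0, 1.328]
wrist_force: [0.1, 0.3, -1.1]
width: 0.0377
```

>>> servo_tool(rows=[[[0, 0, -0.1], 0], [[0, 0, -0.3], 0], [[0, 0, -0.5], 0], [[0, 0, -0.7], 0], [[0, 0, -0.9], 0], [[0, 0, -1], 0]])

```text
time: 5.05
tool_pos: [0.5254, 0.2677, 0.1184]
ee_rot: [3.139, -0.002, 1.328]
wrist_force: [0.6, -0.3, -0.8]
width: 0.0376
```

```bash
python3 - <<'E'
import numpy as np
c=np.array([.5605,-.170]);y=np.array([-.111,.994])
for n,t in (("sq",-99),("dr",-33),("jar",33),("flat",99)): print(n,(c+y*t/1000).round(4))
E
python3 g.py 0.5715 -0.268 0.16 1.682
```

```text
sq [ 0.5715 -0.2684]
dr [ 0.5642 -0.2028]
jar [ 0.5568 -0.1372]
flat [ 0.5495 -0.0716]
t 5.05 [0.5254 0.2677 0.1184] rot [ 3.139e+00 -2.000e-03  1.328e+00] F [ 0.6 -0.3 -0.8] w 0.0376 q6 0.62
shift [-6.361  2.17  -0.528] turn -0.225 calls 7 each [-0.909  0.31  -0.075]
```

>>> servo_tool(rows=[[[0, 0, -0.2], 0], [[0, 0, -0.4], 0], [[-0.1, 0, -0.6], 0], [[-0.3, 0.05, -0.6], 0], [[-0.5, 0.1, -0.6], 0], [[-0.7, 0.2, -0.6], 0], [[-0.91, 0.3, -0.6], 0]])

```text
time: 5.63
tool_pos: [0.5299, 0.1903, 0.1635]
ee_rot: [-3.141, 0.0, 1.329]
wrist_force: [1.0, -0.0, -2.1]
width: 0.0376
```

>>> servo_tool(rows=[[[-0.23, 0.08, 0], 0], [[-0.46, 0.16, 0], 0], [[-0.69, 0.24, 0], 0], [[-0.92, 0.32, 0], 0]])

```text
time: 5.97
tool_pos: [0.537, 0.1123, 0.1633]
ee_rot: [-3.141, 0.0, 1.328]
wrist_force: [-0.1, -0.2, -0.7]
width: 0.0381
```

>>> servo_tool(rows=[[[-0.23, 0.08, 0], 0], [[-0.46, 0.16, 0], 0], [[-0.69, 0.24, 0], 0], [[-0.92, 0.32, 0], 0]])

```text
time: 6.3
tool_pos: [0.5442, 0.0347, 0.1633]
ee_rot: [-3.141, 0.0, 1.328]
wrist_force: [-0.1, -1.2, -0.5]
width: 0.0379
```

>>> servo_tool(rows=[[[-0.23, 0.08, 0], 0], [[-0.46, 0.16, 0], 0], [[-0.69, 0.24, 0], 0], [[-0.92, 0.32, 0], 0]])

```text
time: 6.63
tool_pos: [0.5513, -0.0428, 0.1633]
ee_rot: [-3.141, -0.0, 1.328]
wrist_force: [-0.0, -0.2, -1.7]
width: 0.0377
```

>>> servo_tool(rows=[[[-0.23, 0.08, 0], 0], [[-0.46, 0.16, 0], 0], [[-0.69, 0.24, 0], 0], [[-0.92, 0.32, 0], 0]])

```text
time: 6.97
tool_pos: [0.5585, -0.1204, 0.1632]
ee_rot: [-3.141, -0.0, 1.328]
wrist_force: [0.1, 0.9, -1.9]
width: 0.0378
```

>>> servo_tool(rows=[[[-0.2, 0.08, 0], -0.07], [[-0.4, 0.16, 0], -0.15], [[-0.6, 0.2, 0], -0.22], [[-0.6, 0.2, 0], -0.225], [[-0.6, 0.2, 0], -0.225], [[-0.6, 0.2, 0], -0.225]])

```text
time: 7.47
tool_pos: [0.5627, -0.1692, 0.1633]
ee_rot: [-3.141, -0.001, 1.68]
wrist_force: [-0.5, 0.6, -0.9]
width: 0.0379
```

```bash
python3 g.py 0.5715 -0.268 0.16 1.682; python3 - <<'E'
from bench import robot
import cv2,numpy as np
s=robot.snapshot("wrist");np.savez("pics/wrist3.npz",**s);cv2.imwrite("pics/wrist3.png",s["pixels"][:,:,::-1])
s=robot.snapshot("side");np.savez("pics/side3.npz",**s);cv2.imwrite("pics/side3.png",s["pixels"][:,:,::-1])
E
```

```text
t 7.47 [ 0.5627 -0.1692  0.1633] rot [-3.141e+00 -1.000e-03  1.680e+00] F [-0.5  0.6 -0.9] w 0.0379 q6 -0.50
shift [-1.24  -0.024  0.04 ] turn -0.001 calls 2 each [-0.62  -0.012  0.02 ]
```

View pics/wrist3.png

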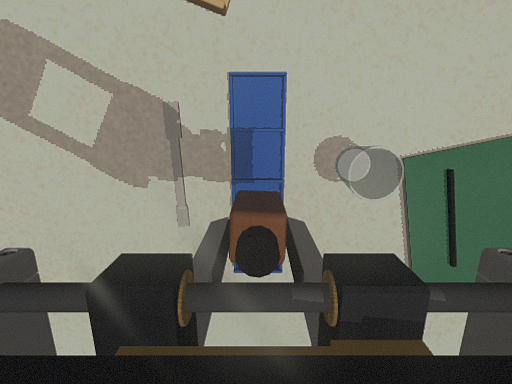

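View pics/side3.png

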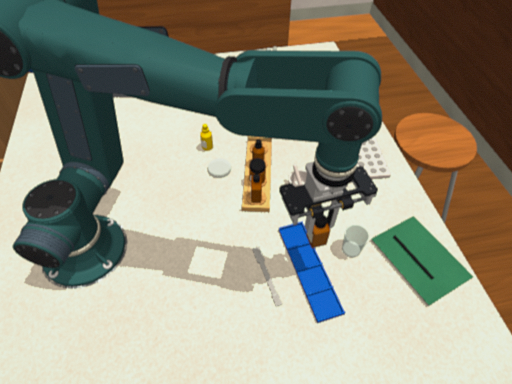

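```bash
python3 - <<'E'
from h import *
s=load("wrist3");H=hsv(s);m=(H[...,0]>100)&(H[...,0]<128)&(H[...,1]>120)&(H[...,2]>25)
m[:, :200]=0;m[:,320:]=0
L=[];Rr=[]
for r in range(76,185,4):
    c=np.where(m[r])[0];L.append((c.min(),r));Rr.append((c.max()+1,r))
l=toplane(s,L,.012);r=toplane(s,Rr,.012)
for p in(l,r):
    v=np.polyfit(p[:,1],p[:,0],1);print(v,np.polyval(v,[-.0716,-.268]))
rows=[np.where(m[:,c])[0].min() for c in range(235,282,5)];print(rows,toplane(s,[(257,np.median(rows))],.014))
cv2.imwrite("pics/z3.png",cv2.resize(s["pixels"][60:200,220:300,::-1],(320,560)))
E
```

```text
[-0.11078326  0.51005045] [0.51798253 0.53974036]
[-0.11147908  0.5787859 ] [0.5867678  0.60866229]
[np.int64(73), np.int64(73), np.int64(73), np.int64(73), np.int64(73), np.int64(73), np.int64(73), np.int64(73), np.int64(73), np.int64(73)] [[ 0.5480616  -0.03950117  0.014     ]]
```

View pics/z3.png

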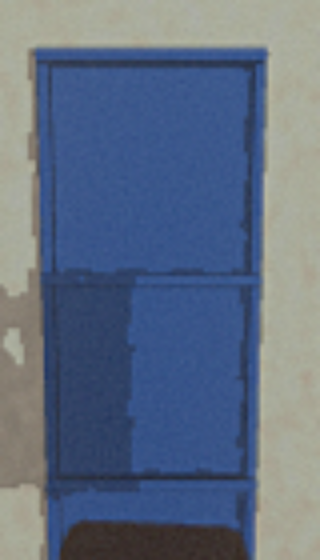

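```bash
python3 g.py 0.573 -0.270 0.028 1.682
```

```text
t 7.57 [ 0.5628 -0.1689  0.1635] rot [ 3.142e+00 -1.000e-03  1.681e+00] F [ 0.1  0.1 -1.1] w 0.0381 q6 -0.50
shift [-1.271 -0.013  1.693] turn -0.0 calls 2 each [-0.636 -0.006  0.846]
```

>>> servo_tool(rows=[[[-0.2, 0, 0], 0], [[-0.4, 0, 0], 0], [[-0.6, 0, 0], 0], [[-0.8, 0, 0], 0], [[-1, 0, 0], 0]])

```text
time: 7.98
tool_pos: [0.5717, -0.2517, 0.1633]
ee_rot: [-3.141, 0.0, 1.681]
wrist_force: [-0.9, 0.3, -0.9]
width: 0.038
```

>>> servo_tool(rows=[[[-0.15, 0, 0], 0], [[-0.27, -0.01, 0.1], 0], [[-0.27, -0.01, 0.3], 0], [[-0.27, -0.01, 0.5], 0], [[-0.27, -0.01, 0.7], 0], [[-0.27, -0.01, 0.8], 0], [[-0.27, -0.01, 0.8], 0], [[-0.27, -0.01, 0.8], 0]])

```text
time: 8.65
tool_pos: [0.5729, -0.271, 0.0989]
ee_rot: [-3.141, -0.001, 1.681]
wrist_force: [-0.0, -0.1, -0.6]
width: 0.0379
```

```bash
python3 g.py 0.573 -0.270 0.028 1.682
```

```text
t 8.65 [ 0.5729 -0.271   0.0989] rot [-3.141e+00 -1.000e-03  1.681e+00] F [-0.  -0.1 -0.6] w 0.0379 q6 -0.64
shift [0.012 0.003 0.886] turn -0.0 calls 1 each [0.012 0.003 0.886]
```

>>> servo_tool(rows=[[[0, 0, 0.15], 0], [[0, 0, 0.3], 0], [[0, 0, 0.45], 0], [[0, 0, 0.6], 0], [[0, 0, 0.7], 0], [[0, 0, 0.78], 0], [[0, 0, 0.83], 0], [[0, 0, 0.86], 0], [[0, 0, 0.87], 0], [[0, 0, 0.87], 0], [[0, 0, 0.87], 0]])

```text
time: 9.57
tool_pos: [0.5737, -0.2713, 0.0306]
ee_rot: [3.141, 0.001, 1.682]
wrist_force: [-0.1, 0.7, -0.6]
width: 0.0376
```

```bash
python3 g.py 0.573 -0.270 0.028 1.682; python3 - <<'E'
from bench import robot
import cv2,numpy as np
a=robot.snapshot("wrist")["pixels"][:,:,::-1];b=robot.snapshot("side")["pixels"][200:330,230:400,::-1]
cv2.imwrite("pics/p4.png",np.vstack([a[50:300],cv2.resize(b,(458,350))[:, :]] if 0 else [a[50:300],cv2.resize(b,(512,350))]))
E
```

```text
t 9.57 [ 0.5737 -0.2713  0.0306] rot [3.141e+00 1.000e-03 1.682e+00] F [-0.1  0.7 -0.6] w 0.0376 q6 -0.64
shift [ 0.017 -0.007  0.032] turn -0.0 calls 1 each [ 0.017 -0.007  0.032]
```

View pics/p4.png

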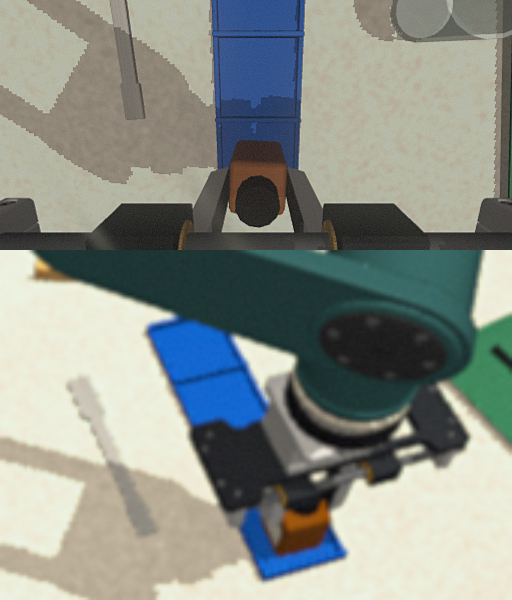

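>>> servo_tool(rows=[[[0.0, 0, 0.015], 0], [[0, 0, 0.03], 0], [[0, 0, 0.035], 0], [[0, 0, 0.035], 0]])

```text
time: 10.0
tool_pos: [0.5734, -0.2711, 0.0274]
ee_rot: [3.141, 0.0, 1.682]
wrist_force: [0.7, -0.5, 0.7]
width: 0.0379
```

>>> servo_tool(rows=[[[0.0, 0, 0], 0], [[0, 0, 0], 0], [[0, 0, 0], 0], [[0, 0, 0], 0], [[0, 0, 0], 0], [[0, 0, 0], 0]], grip=-0.4)

```text
time: 10.5
tool_pos: [0.5732, -0.271, 0.027]
ee_rot: [-3.142, -0.0, 1.682]
wrist_force: [0.3, -0.3, 0.4]
width: 0.0655
```

>>> servo_tool(rows=[[[0.0, 0, -0.1], 0], [[0, 0, -0.25], 0], [[0, 0, -0.5], 0], [[0, 0, -0.75], 0], [[0, 0, -1], 0]])

```text
time: 10.92
tool_pos: [0.5735, -0.2712, 0.1094]
ee_rot: [3.14, 0.001, 1.682]
wrist_force: [0.6, 0.9, -0.3]
width: 0.0653
```

>>> servo_tool(rows=[[[0.0, 0, -0.3], 0], [[0, 0, -0.6], 0], [[0, 0, -0.85], 0], [[0, 0, -0.85], 0]])

```text
time: 11.25
tool_pos: [0.5758, -0.2725, 0.1829]
ee_rot: [3.132, 0.007, 1.682]
wrist_force: [1.3, -1.0, 0.7]
width: 0.0657
```

```bash
python3 g.py 0.5075 0.206 0.17 1.322; python3 - <<'E'
from bench import robot
import cv2,numpy as np
a=robot.snapshot("wrist")["pixels"][:,:,::-1];cv2.imwrite("pics/p5.png",a)
E
```

```text
t 11.25 [ 0.5758 -0.2725  0.1829] rot [3.132 0.007 1.682] F [ 1.3 -1.   0.7] w 0.0657 q6 -0.64
shift [ 6.04  -0.189  0.115] turn 0.229 calls 7 each [ 0.863 -0.027  0.016]
```

View pics/p5.png

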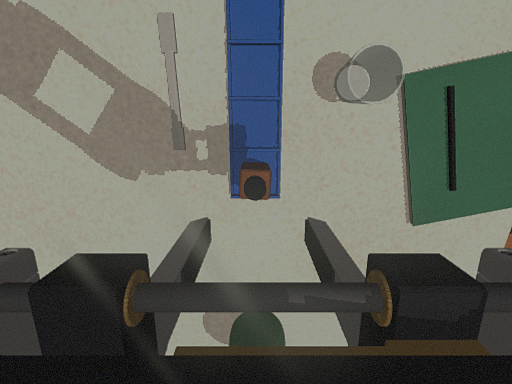

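>>> servo_tool(rows=[[[0.2, -0.01, 0], 0], [[0.5, -0.02, 0], 0], [[0.75, -0.02, 0], 0], [[1, -0.03, 0], 0]])

```text
time: 11.63
tool_pos: [0.561, -0.1906, 0.173]
ee_rot: [-3.139, -0.002, 1.681]
wrist_force: [-0.0, -0.3, 0.3]
width: 0.0658
```

>>> servo_tool(rows=[[[0.33, -0.01, 0], 0], [[0.66, -0.02, 0], 0], [[1, -0.03, 0], 0]])

```text
time: 11.88
tool_pos: [0.5496, -0.1113, 0.1731]
ee_rot: [-3.139, -0.001, 1.681]
wrist_force: [0.2, 0.2, 0.9]
width: 0.0655
```

>>> servo_tool(rows=[[[0.33, -0.01, 0], 0], [[0.66, -0.02, 0], 0], [[1, -0.03, 0], 0]])

```text
time: 12.13
tool_pos: [0.5383, -0.032, 0.1733]
ee_rot: [-3.139, -0.001, 1.681]
wrist_force: [-0.0, -0.1, -0.3]
width: 0.0656
```

>>> servo_tool(rows=[[[0.33, -0.01, 0], 0], [[0.66, -0.02, 0], 0], [[1, -0.03, 0], 0]])

```text
time: 12.38
tool_pos: [0.527, 0.0471, 0.1734]
ee_rot: [-3.139, -0.0, 1.681]
wrist_force: [0.5, 0.8, 0.1]
width: 0.0656
```

>>> servo_tool(rows=[[[0.33, -0.01, 0], 0], [[0.66, -0.02, 0], 0], [[1, -0.03, 0], 0]])

```text
time: 12.63
tool_pos: [0.5158, 0.1263, 0.1734]
ee_rot: [-3.139, 0.0, 1.681]
wrist_force: [0.8, -0.3, -0.5]
width: 0.0654
```

>>> servo_tool(rows=[[[0.3, -0.01, 0], 0.08], [[0.6, -0.02, 0], 0.16], [[0.8, -0.03, 0], 0.229], [[0.8, -0.03, 0], 0.229], [[0.8, -0.03, 0], 0.229]])

```text
time: 13.05
tool_pos: [0.5068, 0.1887, 0.1737]
ee_rot: [-3.14, 0.002, 1.326]
wrist_force: [-0.3, -0.4, 0.4]
width: 0.0657
```

```bash
python3 g.py 0.5075 0.206 0.035 1.322; python3 - <<'E'
from bench import robot
import cv2,numpy as np
s=robot.snapshot("wrist");np.savez("pics/wrist6.npz",**s);cv2.imwrite("pics/wrist6.png",s["pixels"][:,:,::-1])
E
```

```text
t 13.05 [0.5068 0.1887 0.1737] rot [-3.140e+00  2.000e-03  1.326e+00] F [-0.3 -0.4  0.4] w 0.0657 q6 0.50
shift [ 0.215 -0.041  1.733] turn 0.003 calls 2 each [ 0.107 -0.02   0.867]
```

View pics/wrist6.png

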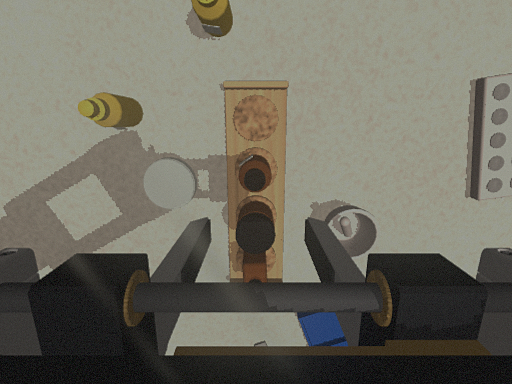

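```bash
python3 - <<'E'
from h import *
s=load("wrist6")
for n,u,z in [("dr",(254.8,180),.105),("pad",(256,118),.014),("jar",(255,234),.084)]: print(n,toplane(s,u,z).round(4)[0])
q=toplane(s,[(225,100),(287,100)],.008);print(q.mean(0))
E
```

```text
dr [0.5081 0.2043 0.105 ]
pad [0.5239 0.2649 0.014 ]
jar [0.4915 0.1384 0.084 ]
[0.52934225 0.28668148 0.008     ]
```

>>> servo_tool(rows=[[[0.1, -0.02, 0], 0], [[0.2, -0.03, 0], 0], [[0.2, -0.03, 0.2], 0], [[0.2, -0.03, 0.5], 0], [[0.2, -0.03, 0.8], 0]])

```text
time: 13.52
tool_pos: [0.5104, 0.2049, 0.1114]
ee_rot: [3.139, -0.002, 1.322]
wrist_force: [0.1, 0.3, -0.9]
width: 0.0659
```

>>> servo_tool(rows=[[[0, 0, 0.25], 0], [[0, 0, 0.5], 0], [[0, 0, 0.7], 0], [[0, 0, 0.85], 0], [[0, 0, 0.92], 0], [[0, 0, 0.92], 0], [[0, 0, 0.92], 0]])

```text
time: 14.1
tool_pos: [0.5098, 0.2047, 0.038]
ee_rot: [3.141, -0.0, 1.322]
wrist_force: [0.1, 0.1, -0.4]
width: 0.066
```

```bash
python3 g.py 0.508 0.205 0.035 1.322;python3 - <<'E'
from bench import robot
import cv2,numpy as np
a=robot.snapshot("wrist")["pixels"][:,:,::-1];cv2.imwrite("pics/p7.png",a)
E
```

```text
t 14.10 [0.5098 0.2047 0.038 ] rot [ 3.141 -0.     1.322] F [ 0.1  0.1 -0.4] w 0.0660 q6 0.53
shift [-0.002 -0.022  0.037] turn -0.0 calls 1 each [-0.002 -0.022  0.037]
```

View pics/p7.png

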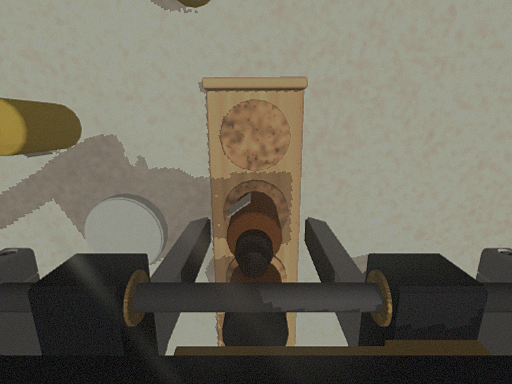

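>>> servo_tool(rows=[[[0, -0.02, 0.03], 0], [[0, -0.02, 0.03], 0]])

```text
time: 14.32
tool_pos: [0.5081, 0.2053, 0.0359]
ee_rot: [3.14, -0.001, 1.322]
wrist_force: [0.5, 0.1, 0.4]
width: 0.0659
```

>>> servo_tool(rows=[[[0, 0, 0], 0], [[0, 0, 0], 0], [[0, 0, 0], 0], [[0, 0, 0], 0], [[0, 0, 0], 0], [[0, 0, 0], 0], [[0, 0, 0], 0]], grip=1)

```text
time: 14.9
tool_pos: [0.5077, 0.2051, 0.0352]
ee_rot: [3.142, -0.0, 1.322]
wrist_force: [-0.6, -0.4, -0.2]
width: 0.0371
```

>>> servo_tool(rows=[[[0, 0, -0.1], 0], [[0, 0, -0.3], 0], [[0, 0, -0.5], 0], [[0, 0, -0.7], 0], [[0, 0, -0.9], 0], [[0, 0, -1], 0]])

```text
time: 15.4
tool_pos: [0.5088, 0.2054, 0.1179]
ee_rot: [3.138, -0.002, 1.322]
wrist_force: [1.6, 1.0, -0.3]
width: 0.037
```

>>> servo_tool(rows=[[[0, 0, -0.2], 0], [[0, 0, -0.4], 0], [[0, 0, -0.6], 0], [[0, 0, -0.6], 0], [[0, 0, -0.6], 0]])

```text
time: 15.82
tool_pos: [0.5082, 0.2052, 0.1638]
ee_rot: [3.14, -0.001, 1.322]
wrist_force: [0.2, 0.0, -1.8]
width: 0.0368
```

```bash
python3 g.py 0.566 -0.2045 0.163 1.682
```

```text
t 15.82 [0.5082 0.2052 0.1638] rot [ 3.140e+00 -1.000e-03  1.322e+00] F [ 0.2  0.  -1.8] w 0.0368 q6 0.53
shift [-4.785  1.961  0.008] turn -0.229 calls 5 each [-0.957  0.392  0.002]
```

```bash
python3 - <<'E'
from bench import robot
import cv2,numpy as np
s=robot.snapshot("wrist");np.savez("pics/wrist8.npz",**s);a=s["pixels"][:,:,::-1]
b=robot.snapshot("scene")["pixels"][60:260,180:420,::-1]
cv2.imwrite("pics/p8.png",np.vstack([a[140:330],cv2.resize(b,(512,400))]))
E
```

```text
(no output)
```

View pics/p8.png

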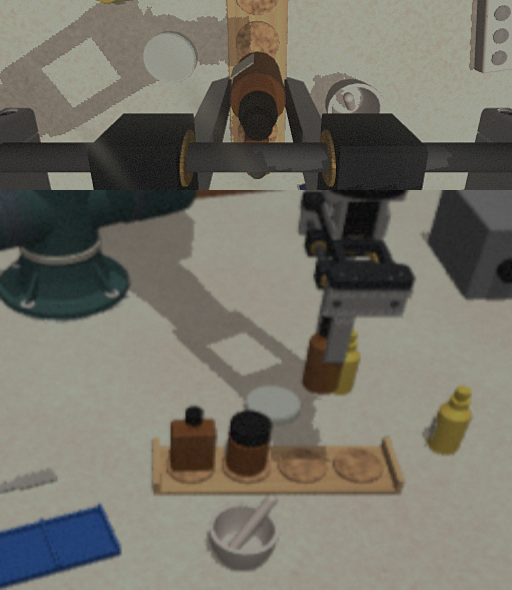

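>>> servo_tool(rows=[[[-0.1, 0.04, 0], 0], [[-0.25, 0.1, 0], 0], [[-0.5, 0.2, 0], 0], [[-0.75, 0.3, 0], 0], [[-0.96, 0.39, 0], 0]])

```text
time: 16.33
tool_pos: [0.5187, 0.1205, 0.1622]
ee_rot: [-3.14, 0.001, 1.321]
wrist_force: [-0.2, 0.3, -1.6]
width: 0.0372
```

>>> servo_tool(rows=[[[-0.24, 0.1, 0], 0], [[-0.48, 0.2, 0], 0], [[-0.72, 0.3, 0], 0], [[-0.96, 0.39, 0], 0]])

```text
time: 16.67
tool_pos: [0.5299, 0.0384, 0.1622]
ee_rot: [-3.14, 0.001, 1.321]
wrist_force: [0.5, 0.2, -1.6]
width: 0.037
```

>>> servo_tool(rows=[[[-0.24, 0.1, 0], 0], [[-0.48, 0.2, 0], 0], [[-0.72, 0.3, 0], 0], [[-0.96, 0.39, 0], 0]])

```text
time: 17.0
tool_pos: [0.541, -0.0437, 0.1622]
ee_rot: [-3.14, 0.001, 1.321]
wrist_force: [0.2, -0.6, -0.8]
width: 0.0364
```

>>> servo_tool(rows=[[[-0.24, 0.1, 0], 0], [[-0.48, 0.2, 0], 0], [[-0.72, 0.3, 0], 0], [[-0.96, 0.39, 0], 0]])

```text
time: 17.33
tool_pos: [0.5521, -0.1257, 0.1622]
ee_rot: [-3.14, 0.0, 1.321]
wrist_force: [-0.8, -0.3, -0.9]
width: 0.0368
```

>>> servo_tool(rows=[[[-0.24, 0.1, 0], -0.06], [[-0.48, 0.2, 0], -0.12], [[-0.72, 0.3, 0], -0.18], [[-0.95, 0.39, 0], -0.229], [[-0.95, 0.39, 0], -0.229], [[-0.95, 0.39, 0], -0.229]])

```text
time: 17.83
tool_pos: [0.5634, -0.2062, 0.1619]
ee_rot: [-3.14, -0.001, 1.678]
wrist_force: [0.3, 0.7, -0.6]
width: 0.0369
```

```bash
python3 g.py 0.566 -0.2045 0.028 1.682; python3 - <<'E'
from bench import robot
import cv2,numpy as np
a=robot.snapshot("wrist")["pixels"][:,:,::-1];cv2.imwrite("pics/p9.png",a)
E
```

```text
t 17.83 [ 0.5634 -0.2062  0.1619] rot [-3.140e+00 -1.000e-03  1.678e+00] F [ 0.3  0.7 -0.6] w 0.0369 q6 -0.55
shift [0.016 0.037 1.674] turn -0.003 calls 2 each [0.008 0.019 0.837]
```

View pics/p9.png

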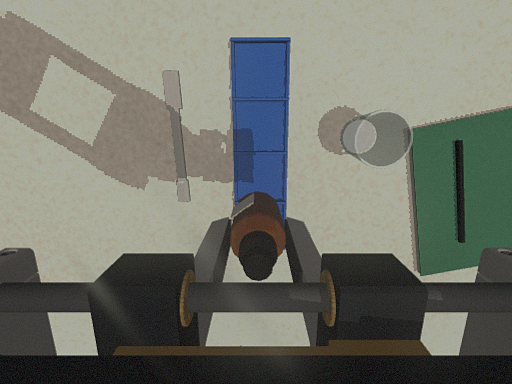

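>>> servo_tool(rows=[[[0.02, 0.04, 0.1], 0], [[0.02, 0.04, 0.3], 0], [[0.02, 0.04, 0.5], 0], [[0.02, 0.04, 0.7], 0], [[0.02, 0.04, 0.85], 0], [[0.02, 0.04, 0.95], 0], [[0.02, 0.04, 0.95], 0]])

```text
time: 18.47
tool_pos: [0.5661, -0.2014, 0.0844]
ee_rot: [-3.138, -0.003, 1.682]
wrist_force: [-0.1, 0.3, -1.4]
width: 0.0371
```

```bash
python3 g.py 0.566 -0.2045 0.0275 1.682; python3 - <<'E'
from bench import robot
import cv2,numpy as np
a=robot.snapshot("wrist")["pixels"][:,:,::-1];cv2.imwrite("pics/p10.png",a)
E
```

```text
t 18.47 [ 0.5661 -0.2014  0.0844] rot [-3.138e+00 -3.000e-03  1.682e+00] F [-0.1  0.3 -1.4] w 0.0371 q6 -0.55
shift [-0.04  -0.003  0.711] turn 0.0 calls 1 each [-0.04  -0.003  0.711]
```

View pics/p10.png

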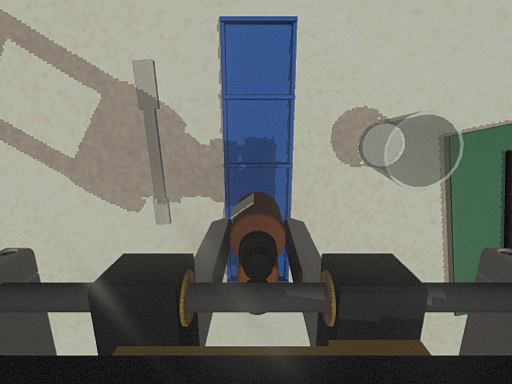

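>>> servo_tool(rows=[[[-0.04, 0, 0.1], 0], [[-0.04, 0, 0.25], 0], [[-0.04, 0, 0.4], 0], [[-0.04, 0, 0.52], 0], [[-0.04, 0, 0.6], 0], [[-0.04, 0, 0.66], 0], [[-0.04, 0, 0.69], 0], [[-0.04, 0, 0.7], 0], [[-0.04, 0, 0.7], 0], [[-0.04, 0, 0.7], 0]])

```text
time: 19.35
tool_pos: [0.5683, -0.2062, 0.0317]
ee_rot: [3.141, 0.001, 1.682]
wrist_force: [-0.2, -0.4, -0.6]
width: 0.037
```

```bash
python3 g.py 0.566 -0.2045 0.0275 1.682; python3 - <<'E'
from bench import robot
import cv2,numpy as np
a=robot.snapshot("wrist")["pixels"][:,:,::-1];b=robot.snapshot("scene")["pixels"][140:300,80:280,::-1]
cv2.imwrite("pics/p11.png",np.vstack([a[100:300],cv2.resize(b,(512,400))]))
E
```

```text
t 19.35 [ 0.5683 -0.2062  0.0317] rot [3.141e+00 1.000e-03 1.682e+00] F [-0.2 -0.4 -0.6] w 0.0370 q6 -0.55
shift [ 0.024 -0.026  0.052] turn -0.0 calls 1 each [ 0.024 -0.026  0.052]
```

View pics/p11.png

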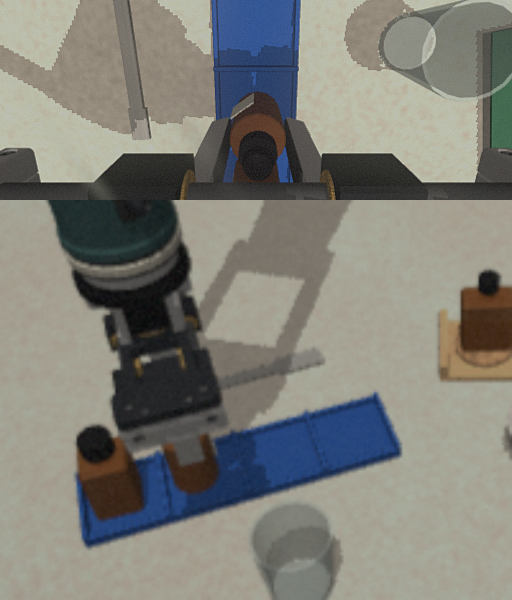

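>>> servo_tool(rows=[[[0.03, -0.02, 0.025], 0], [[0.03, -0.02, 0.04], 0], [[0.03, -0.02, 0.05], 0], [[0.03, -0.02, 0.055], 0], [[0.03, -0.02, 0.055], 0]])

```text
time: 19.87
tool_pos: [0.5659, -0.2038, 0.0272]
ee_rot: [-3.142, -0.0, 1.682]
wrist_force: [-2.0, 0.7, 2.7]
width: 0.037
```

>>> servo_tool(rows=[[[0.0, 0, 0], 0], [[0, 0, 0], 0], [[0, 0, 0], 0], [[0, 0, 0], 0], [[0, 0, 0], 0], [[0, 0, 0], 0]], grip=-0.4)

```text
time: 20.37
tool_pos: [0.566, -0.2038, 0.0265]
ee_rot: [-3.142, -0.0, 1.682]
wrist_force: [0.9, -1.4, -0.1]
width: 0.0655
```

>>> servo_tool(rows=[[[0.0, 0, -0.1], 0], [[0, 0, -0.25], 0], [[0, 0, -0.5], 0], [[0, 0, -0.75], 0], [[0, 0, -1], 0]])

```text
time: 20.78
tool_pos: [0.5663, -0.204, 0.109]
ee_rot: [3.14, 0.001, 1.682]
wrist_force: [0.1, 0.3, -0.8]
width: 0.0657
```

>>> servo_tool(rows=[[[0.0, 0, -0.3], 0], [[0, 0, -0.6], 0], [[0, 0, -0.85], 0], [[0, 0, -0.85], 0]])

```text
time: 21.12
tool_pos: [0.5687, -0.205, 0.1822]
ee_rot: [3.131, 0.006, 1.682]
wrist_force: [0.0, -0.1, 0.8]
width: 0.066
```

```bash
python3 g.py 0.492 0.139 0.17 1.322; python3 - <<'E'
from bench import robot
import cv2,numpy as np
a=robot.snapshot("wrist")["pixels"][:,:,::-1];cv2.imwrite("pics/p12.png",a)
E
```

```text
t 21.12 [ 0.5687 -0.205   0.1822] rot [3.131 0.006 1.682] F [ 0.  -0.1  0.8] w 0.0660 q6 -0.55
shift [ 4.381 -0.479  0.12 ] turn 0.229 calls 5 each [ 0.876 -0.096  0.024]
```

View pics/p12.png

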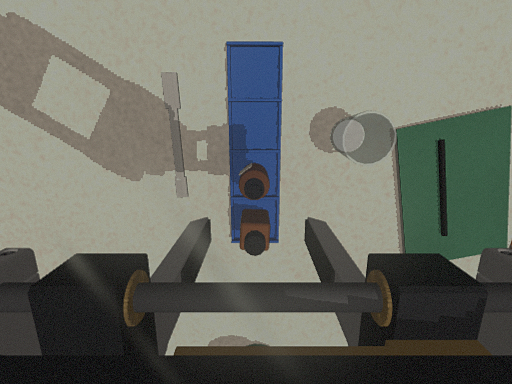

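Both stand upright: dropper at (254,182), square at (254,235), in the two right-hand bays. Next is the jar.

>>> servo_tool(rows=[[[0.2, -0.02, 0], 0], [[0.45, -0.05, 0], 0], [[0.7, -0.07, 0], 0], [[0.88, -0.1, 0], 0]])

```text
time: 21.5
tool_pos: [0.5485, -0.132, 0.1723]
ee_rot: [-3.138, -0.003, 1.683]
wrist_force: [-0.0, 0.2, 0.2]
width: 0.0656
```

>>> servo_tool(rows=[[[0.3, -0.03, 0], 0], [[0.6, -0.07, 0], 0], [[0.88, -0.1, 0], 0]])

```text
time: 21.75
tool_pos: [0.5328, -0.0635, 0.1729]
ee_rot: [-3.139, -0.001, 1.682]
wrist_force: [-0.5, 0.5, -0.6]
width: 0.0656
```

>>> servo_tool(rows=[[[0.3, -0.03, 0], 0], [[0.6, -0.07, 0], 0], [[0.88, -0.1, 0], 0]])

```text
time: 22.0
tool_pos: [0.5169, 0.0055, 0.1731]
ee_rot: [-3.139, -0.001, 1.682]
wrist_force: [1.6, -0.9, 0.0]
width: 0.0662
```

>>> servo_tool(rows=[[[0.3, -0.03, 0], 0], [[0.6, -0.07, 0], 0], [[0.88, -0.1, 0], 0]])

```text
time: 22.25
tool_pos: [0.5011, 0.0744, 0.1731]
ee_rot: [-3.139, -0.001, 1.682]
wrist_force: [0.7, 0.1, 0.5]
width: 0.0657
```

>>> servo_tool(rows=[[[0.3, -0.03, 0], 0.08], [[0.6, -0.07, 0], 0.16], [[0.8, -0.09, 0], 0.229], [[0.8, -0.09, 0], 0.229], [[0.8, -0.09, 0], 0.229]])

```text
time: 22.67
tool_pos: [0.4875, 0.1361, 0.1734]
ee_rot: [-3.14, 0.001, 1.326]
wrist_force: [0.1, -0.0, 0.1]
width: 0.0659
```

```bash
python3 g.py 0.492 0.139 0.030 1.322; python3 - <<'E'
from bench import robot
import cv2,numpy as np
s=robot.snapshot("wrist");np.savez("pics/wrist13.npz",**s);cv2.imwrite("pics/wrist13.png",s["pixels"][:,:,::-1])
E
```

```text
t 22.67 [0.4875 0.1361 0.1734] rot [-3.140e+00  1.000e-03  1.326e+00] F [ 0.1 -0.   0.1] w 0.0659 q6 0.40
shift [0.052 0.049 1.793] turn 0.003 calls 2 each [0.026 0.024 0.896]
```

View pics/wrist13.png

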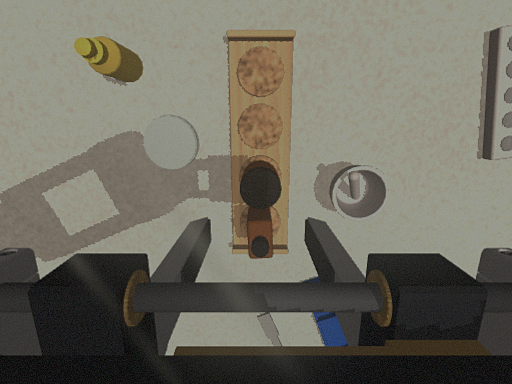

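```bash
python3 - <<'E'
from h import *
s=load("wrist13")
for n,u,z in [("jar",(260.3,187),.084),("flat",(260,244.5),.102),("pad2",(260.5,126),.014)]: print(n,toplane(s,u,z).round(4)[0])
E
python3 g.py 0.491 0.139 0.03 1.322
```

```text
jar [0.4916 0.1386 0.084 ]
flat [0.4766 0.08   0.102 ]
pad2 [0.5079 0.2013 0.014 ]
t 22.72 [0.4879 0.1353 0.1736] rot [-3.140e+00  1.000e-03  1.325e+00] F [-0.4 -0.1 -0.5] w 0.0658 q6 0.40
shift [0.056 0.029 1.795] turn 0.002 calls 2 each [0.028 0.014 0.898]
```

>>> servo_tool(rows=[[[0.03, 0.02, 0], 0], [[0.06, 0.03, 0], 0], [[0.06, 0.03, 0.2], 0], [[0.06, 0.03, 0.5], 0], [[0.06, 0.03, 0.7], 0], [[0.06, 0.03, 0.7], 0], [[0.06, 0.03, 0.7], 0]])

```text
time: 23.3
tool_pos: [0.4919, 0.1387, 0.1178]
ee_rot: [-3.139, 0.001, 1.321]
wrist_force: [1.0, 0.4, 0.6]
width: 0.0657
```

```bash
python3 g.py 0.4915 0.1387 0.03 1.322;python3 - <<'E'
from bench import robot
import cv2,numpy as np
s=robot.snapshot("wrist");np.savez("pics/wrist14.npz",**s);cv2.imwrite("pics/p14.png",s["pixels"][:,:,::-1])
E
```

```text
t 23.30 [0.4919 0.1387 0.1178] rot [-3.139e+00  1.000e-03  1.321e+00] F [1.  0.4 0.6] w 0.0657 q6 0.41
shift [-1.000e-03 -2.000e-03  1.097e+00] turn -0.001 calls 2 each [-0.    -0.001  0.549]
```

View pics/p14.png

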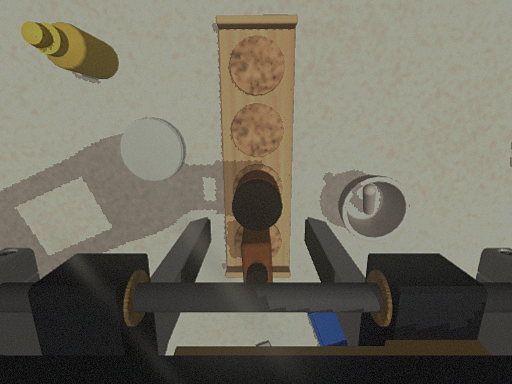

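>>> servo_tool(rows=[[[0, 0, 0.2], 0], [[0, 0, 0.4], 0], [[0, 0, 0.6], 0], [[0, 0, 0.8], 0], [[0, 0, 0.9], 0], [[0, 0, 0.9], 0]])

```text
time: 23.85
tool_pos: [0.4919, 0.1392, 0.0459]
ee_rot: [-3.14, 0.001, 1.322]
wrist_force: [-0.9, -0.0, 0.2]
width: 0.0659
```

>>> servo_tool(rows=[[[0, 0, 0.1], 0], [[0, 0, 0.18], 0], [[0, 0, 0.18], 0], [[0, 0, 0.18], 0]])

```text
time: 24.18
tool_pos: [0.4924, 0.1394, 0.0324]
ee_rot: [3.141, -0.0, 1.322]
wrist_force: [0.1, -0.4, 0.1]
width: 0.0657
```

>>> servo_tool(rows=[[[0, 0, 0], 0], [[0, 0, 0], 0], [[0, 0, 0], 0], [[0, 0, 0], 0], [[0, 0, 0], 0], [[0, 0, 0], 0], [[0, 0, 0], 0]], grip=1)

```text
time: 24.77
tool_pos: [0.4923, 0.1396, 0.0327]
ee_rot: [3.142, -0.0, 1.322]
wrist_force: [-1.5, 1.1, 3.3]
width: 0.047
```

>>> servo_tool(rows=[[[0, 0, -0.1], 0], [[0, 0, -0.3], 0], [[0, 0, -0.5], 0], [[0, 0, -0.7], 0], [[0, 0, -0.9], 0], [[0, 0, -1], 0]])

```text
time: 25.27
tool_pos: [0.4935, 0.1394, 0.1145]
ee_rot: [3.138, -0.001, 1.322]
wrist_force: [-0.0, 0.1, -0.9]
width: 0.047
```

>>> servo_tool(rows=[[[0, 0, -0.2], 0], [[0, 0, -0.4], 0], [[0, 0, -0.6], 0], [[0, 0, -0.6], 0], [[0, 0, -0.6], 0]])

```text
time: 25.68
tool_pos: [0.4929, 0.1394, 0.1607]
ee_rot: [3.14, -0.001, 1.322]
wrist_force: [0.5, -0.1, -1.3]
width: 0.0466
```

```bash
python3 g.py 0.5585 -0.139 0.155 1.682; python3 - <<'E'
from bench import robot
import cv2,numpy as np
a=robot.snapshot("wrist")["pixels"][:,:,::-1]
b=robot.snapshot("scene")["pixels"][60:260,180:420,::-1]
cv2.imwrite("pics/p15.png",np.vstack([a[140:330],cv2.resize(b,(512,400))]))
E
```

```text
t 25.68 [0.4929 0.1394 0.1607] rot [ 3.140e+00 -1.000e-03  1.322e+00] F [ 0.5 -0.1 -1.3] w 0.0466 q6 0.41
shift [-3.171  1.653  0.071] turn -0.229 calls 4 each [-0.793  0.413  0.018]
```

View pics/p15.png

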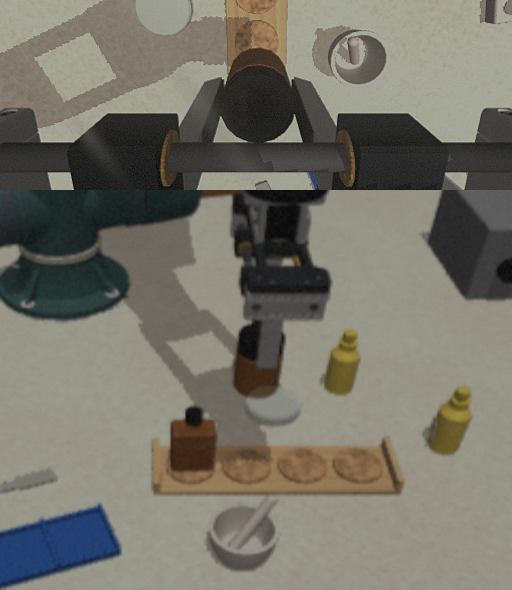

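>>> servo_tool(rows=[[[-0.1, 0.05, 0], 0], [[-0.25, 0.13, 0], 0], [[-0.4, 0.2, 0], 0], [[-0.6, 0.31, 0], 0], [[-0.8, 0.41, 0], 0]])

```text
time: 26.2
tool_pos: [0.5079, 0.068, 0.1588]
ee_rot: [-3.14, 0.001, 1.322]
wrist_force: [0.5, 0.3, -0.7]
width: 0.0467
```

>>> servo_tool(rows=[[[-0.2, 0.1, 0], 0], [[-0.4, 0.2, 0], 0], [[-0.6, 0.31, 0], 0], [[-0.8, 0.41, 0], 0]])

```text
time: 26.53
tool_pos: [0.5238, -0.0024, 0.1588]
ee_rot: [-3.139, 0.001, 1.321]
wrist_force: [0.3, 1.3, -3.0]
width: 0.0469
```

>>> servo_tool(rows=[[[-0.2, 0.1, 0], 0], [[-0.4, 0.2, 0], 0], [[-0.6, 0.31, 0], 0], [[-0.8, 0.41, 0], 0]])

```text
time: 26.87
tool_pos: [0.5398, -0.0725, 0.1588]
ee_rot: [-3.139, 0.0, 1.321]
wrist_force: [-0.1, -0.3, -1.4]
width: 0.047
```

>>> servo_tool(rows=[[[-0.2, 0.1, 0], -0.06], [[-0.4, 0.2, 0], -0.12], [[-0.6, 0.31, 0], -0.18], [[-0.78, 0.42, 0], -0.229], [[-0.78, 0.42, 0], -0.229], [[-0.78, 0.42, 0], -0.229]])

```text
time: 27.37
tool_pos: [0.5568, -0.1404, 0.1587]
ee_rot: [-3.139, -0.002, 1.678]
wrist_force: [-0.0, 0.2, -1.6]
width: 0.0469
```

```bash
python3 g.py 0.5585 -0.139 0.0245 1.682; python3 - <<'E'
from bench import robot
import cv2,numpy as np
a=robot.snapshot("wrist")["pixels"][:,:,::-1];cv2.imwrite("pics/p16.png",a)
E
```

```text
t 27.37 [ 0.5568 -0.1404  0.1587] rot [-3.139e+00 -2.000e-03  1.678e+00] F [-0.   0.2 -1.6] w 0.0469 q6 -0.45
shift [0.013 0.027 1.677] turn -0.002 calls 2 each [0.007 0.014 0.839]
```

View pics/p16.png

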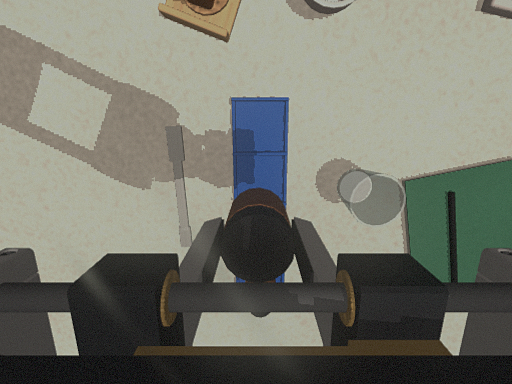

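>>> servo_tool(rows=[[[0.01, 0.03, 0.1], 0], [[0.01, 0.03, 0.3], 0], [[0.01, 0.03, 0.5], 0], [[0.01, 0.03, 0.7], 0], [[0.01, 0.03, 0.85], 0], [[0.01, 0.03, 0.95], 0], [[0.01, 0.03, 0.95], 0], [[0.01, 0.03, 0.95], 0]])

```text
time: 28.08
tool_pos: [0.5597, -0.1382, 0.084]
ee_rot: [-3.141, -0.0, 1.682]
wrist_force: [0.2, -0.0, -1.6]
width: 0.047
```

```bash
python3 g.py 0.5585 -0.139 0.0245 1.682; python3 - <<'E'
from bench import robot
import cv2,numpy as np
s=robot.snapshot("wrist");np.savez("pics/wrist17.npz",**s);a=s["pixels"][:,:,::-1];cv2.imwrite("pics/p17.png",a)
E
```

```text
t 28.08 [ 0.5597 -0.1382  0.084 ] rot [-3.141 -0.     1.682] F [ 0.2 -0.  -1.6] w 0.0470 q6 -0.45
shift [-0.009 -0.016  0.744] turn -0.0 calls 1 each [-0.009 -0.016  0.744]
```

View pics/p17.png

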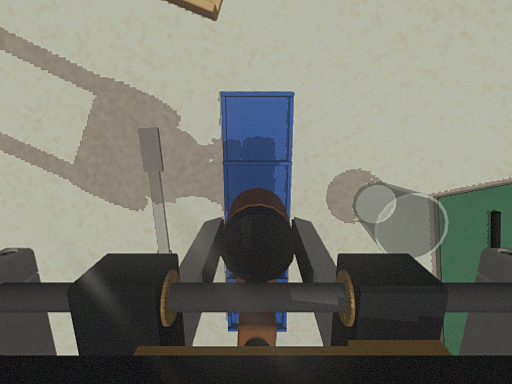

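```bash
python3 - <<'E'
from h import *
s=load("wrist17")
print(toplane(s,[(257.5,93),(258,161),(258,280)],.016).round(4))
L=toplane(s,[(224,190),(291.5,190)],.012);print(L.round(4),L.mean(0))
c=np.array([.5605,-.170]);y=np.array([-.111,.994])
for t in (134,66,0): print((c+y*t/1000).round(4))
E
```

```text
[[ 0.5489 -0.0395  0.016 ]
 [ 0.5565 -0.1032  0.016 ]
 [ 0.5714 -0.236   0.016 ]]
[[ 0.5247 -0.1377  0.012 ]
 [ 0.5947 -0.1299  0.012 ]] [ 0.5596902  -0.13382677  0.012     ]
[ 0.5456 -0.0368]
[ 0.5532 -0.1044]
[ 0.5605 -0.17  ]
```

>>> servo_tool(rows=[[[0.02, -0.005, 0.1], 0], [[0.02, -0.005, 0.25], 0], [[0.02, -0.005, 0.4], 0], [[0.02, -0.005, 0.52], 0], [[0.02, -0.005, 0.6], 0], [[0.02, -0.005, 0.66], 0], [[0.02, -0.005, 0.7], 0], [[0.02, -0.005, 0.7], 0], [[0.02, -0.005, 0.7], 0]])

```text
time: 28.88
tool_pos: [0.5595, -0.1372, 0.0284]
ee_rot: [3.141, 0.0, 1.681]
wrist_force: [0.3, 0.1, -0.4]
width: 0.0471
```

```bash
python3 g.py 0.559 -0.1365 0.0245 1.682; python3 - <<'E'
from bench import robot
import cv2,numpy as np
a=robot.snapshot("wrist")["pixels"][:,:,::-1];b=robot.snapshot("scene")["pixels"][140:300,80:280,::-1]
cv2.imwrite("pics/p18.png",np.vstack([a[100:300],cv2.resize(b,(512,400))]))
E
```

```text
t 28.88 [ 0.5595 -0.1372  0.0284] rot [3.141 0.    1.681] F [ 0.3  0.1 -0.4] w 0.0471 q6 -0.45
shift [ 0.009 -0.005  0.048] turn -0.0 calls 1 each [ 0.009 -0.005  0.048]
```

View pics/p18.png

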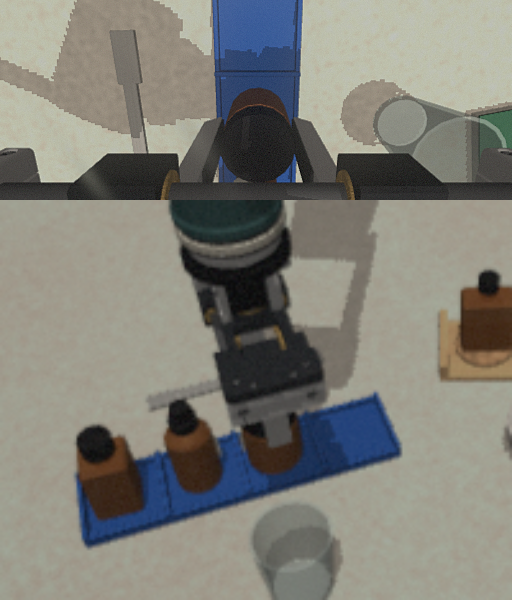

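>>> servo_tool(rows=[[[0, 0, 0.02], 0], [[0, 0, 0.035], 0], [[0, 0, 0.045], 0], [[0, 0, 0.05], 0], [[0, 0, 0.05], 0]])

```text
time: 29.4
tool_pos: [0.5594, -0.1372, 0.0248]
ee_rot: [3.141, 0.0, 1.682]
wrist_force: [-0.6, -0.7, 1.0]
width: 0.0472
```

>>> servo_tool(rows=[[[0.0, 0, 0], 0], [[0, 0, 0], 0], [[0, 0, 0], 0], [[0, 0, 0], 0], [[0, 0, 0], 0], [[0, 0, 0], 0]], grip=-0.4)

```text
time: 29.9
tool_pos: [0.5593, -0.137, 0.0242]
ee_rot: [3.142, -0.0, 1.682]
wrist_force: [-0.3, -0.3, 0.5]
width: 0.0655
```

>>> servo_tool(rows=[[[0.0, 0, -0.1], 0], [[0, 0, -0.25], 0], [[0, 0, -0.5], 0], [[0, 0, -0.75], 0], [[0, 0, -1], 0]])

```text
time: 30.32
tool_pos: [0.5596, -0.1372, 0.1065]
ee_rot: [3.14, 0.001, 1.682]
wrist_force: [-0.1, -0.7, 0.3]
width: 0.0658
```

>>> servo_tool(rows=[[[0.0, 0, -0.3], 0], [[0, 0, -0.6], 0], [[0, 0, -0.85], 0], [[0, 0, -0.85], 0]])

```text
time: 30.65
tool_pos: [0.5622, -0.138, 0.1796]
ee_rot: [3.131, 0.005, 1.682]
wrist_force: [-0.8, 0.1, 1.6]
width: 0.0656
```

```bash
python3 g.py 0.476 0.079 0.17 1.322; python3 - <<'E'
from bench import robot
import cv2,numpy as np
a=robot.snapshot("wrist")["pixels"][:,:,::-1];cv2.imwrite("pics/p19.png",a)
E
```

```text
t 30.65 [ 0.5622 -0.138   0.1796] rot [3.131 0.005 1.682] F [-0.8  0.1  1.6] w 0.0656 q6 -0.45
shift [ 2.816 -0.772  0.097] turn 0.229 calls 3 each [ 0.939 -0.257  0.032]
```

View pics/p19.png

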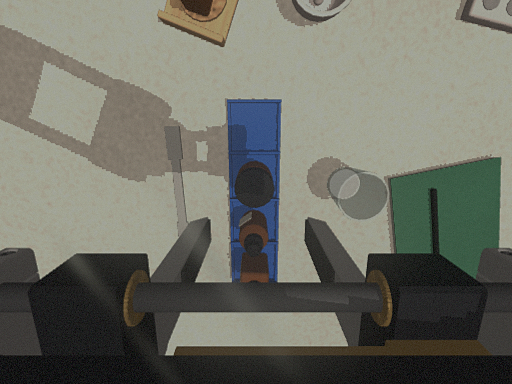

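The jar stands at (255,184) in the third bay from the right. Now the flat bottle.

>>> servo_tool(rows=[[[0.2, -0.05, 0], 0], [[0.45, -0.12, 0], 0], [[0.7, -0.19, 0], 0], [[0.94, -0.26, 0], 0]])

```text
time: 31.03
tool_pos: [0.5281, -0.0626, 0.1697]
ee_rot: [-3.137, -0.002, 1.682]
wrist_force: [-0.4, -0.2, 0.4]
width: 0.0658
```

>>> servo_tool(rows=[[[0.3, -0.08, 0], 0], [[0.6, -0.16, 0], 0], [[0.94, -0.26, 0], 0]])

```text
time: 31.28
tool_pos: [0.499, 0.0095, 0.1697]
ee_rot: [-3.137, -0.001, 1.681]
wrist_force: [0.3, 0.8, 0.1]
width: 0.0656
```

>>> servo_tool(rows=[[[0.3, -0.08, 0], 0.08], [[0.6, -0.15, 0], 0.16], [[0.8, -0.2, 0], 0.229], [[0.8, -0.2, 0], 0.229], [[0.8, -0.2, 0], 0.229]])

```text
time: 31.7
tool_pos: [0.4767, 0.0707, 0.1705]
ee_rot: [-3.139, 0.001, 1.326]
wrist_force: [-0.8, 0.4, 0.2]
width: 0.066
```

```bash
python3 g.py 0.476 0.079 0.035 1.322; python3 - <<'E'
from bench import robot
import cv2,numpy as np
s=robot.snapshot("wrist");np.savez("pics/wrist20.npz",**s);cv2.imwrite("pics/wrist20.png",s["pixels"][:,:,::-1])
E
```

```text
t 31.70 [0.4767 0.0707 0.1705] rot [-3.139e+00  1.000e-03  1.326e+00] F [-0.8  0.4  0.2] w 0.0660 q6 0.27
shift [ 0.101 -0.028  1.694] turn 0.003 calls 2 each [ 0.05  -0.014  0.847]
```

View pics/wrist20.png

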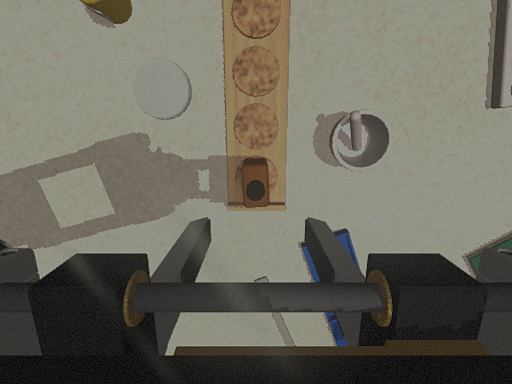

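```bash
python3 - <<'E'
from h import *
s=load("wrist20")
for n,u,z in [("cap",(255.3,189.5),.102),("pad",(257,177),.014)]: print(n,toplane(s,u,z).round(4)[0])
cv2.imwrite("pics/z20.png",cv2.resize(s["pixels"][140:220,215:300,::-1],(595,560),interpolation=cv2.INTER_CUBIC))
E
```

```text
cap [0.476  0.0766 0.102 ]
pad [0.4764 0.0726 0.014 ]
```

View pics/z20.png

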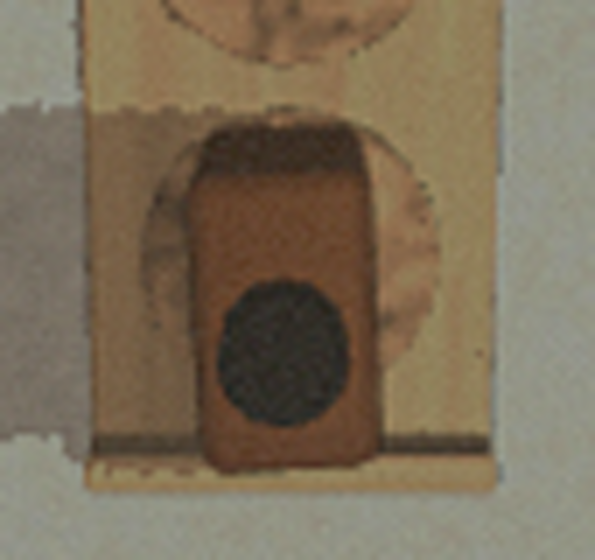

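```bash
python3 - <<'E'
from h import *
s=load("wrist20");print(toplane(s,(256,185.7),.078))
E
python3 g.py 0.4758 0.0765 0.035 1.378
```

```text
[[0.47619    0.07514626 0.078     ]]
t 31.75 [0.4772 0.0699 0.1708] rot [-3.139e+00  1.000e-03  1.325e+00] F [-0.6 -0.2  0.8] w 0.0658 q6 0.27
shift [ 0.078 -0.033  1.698] turn -0.034 calls 2 each [ 0.039 -0.017  0.849]
```

>>> servo_tool(rows=[[[0.04, -0.015, 0], -0.034], [[0.07, -0.02, 0], -0.034], [[0.07, -0.02, 0.2], -0.034], [[0.07, -0.02, 0.5], -0.034], [[0.07, -0.02, 0.8], -0.034], [[0.07, -0.02, 0.8], -0.034]])

```text
time: 32.25
tool_pos: [0.4745, 0.0745, 0.1026]
ee_rot: [-3.131, 0.003, 1.374]
wrist_force: [-0.6, 0.3, -0.7]
width: 0.0657
```

>>> servo_tool(rows=[[[0, 0, 0.25], 0], [[0, 0, 0.5], 0], [[0, 0, 0.7], 0], [[0, 0, 0.85], 0], [[0, 0, 0.9], 0], [[0, 0, 0.9], 0], [[0, 0, 0.9], 0]])

```text
time: 32.83
tool_pos: [0.4789, 0.0752, 0.0373]
ee_rot: [3.14, -0.0, 1.375]
wrist_force: [0.1, 0.3, 0.7]
width: 0.0657
```

```bash
python3 g.py 0.4758 0.0765 0.035 1.378;python3 - <<'E'
from bench import robot
import cv2,numpy as np
a=robot.snapshot("wrist")["pixels"][:,:,::-1];cv2.imwrite("pics/p21.png",a)
E
```

```text
t 32.83 [0.4789 0.0752 0.0373] rot [ 3.14  -0.     1.375] F [0.1 0.3 0.7] w 0.0657 q6 0.23
shift [ 0.008 -0.042  0.028] turn -0.002 calls 1 each [ 0.008 -0.042  0.028]
```

View pics/p21.png

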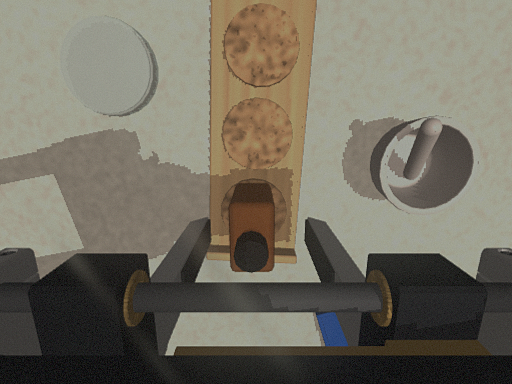

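>>> servo_tool(rows=[[[0.01, -0.045, 0.025], 0], [[0.01, -0.045, 0.025], 0], [[0.01, -0.045, 0.025], 0]])

```text
time: 33.13
tool_pos: [0.475, 0.0771, 0.0348]
ee_rot: [3.141, -0.0, 1.375]
wrist_force: [-0.1, -0.0, -0.8]
width: 0.0658
```

>>> servo_tool(rows=[[[0, 0, 0], 0], [[0, 0, 0], 0], [[0, 0, 0], 0], [[0, 0, 0], 0], [[0, 0, 0], 0], [[0, 0, 0], 0], [[0, 0, 0], 0], [[0, 0, 0], 0]], grip=1)

```text
time: 33.8
tool_pos: [0.4749, 0.0769, 0.0342]
ee_rot: [3.142, -0.0, 1.375]
wrist_force: [0.4, -0.6, 0.7]
width: 0.0294
```

>>> servo_tool(rows=[[[0, 0, -0.1], 0], [[0, 0, -0.3], 0], [[0, 0, -0.5], 0], [[0, 0, -0.7], 0], [[0, 0, -0.9], 0], [[0, 0, -1], 0]])

```text
time: 34.3
tool_pos: [0.4759, 0.077, 0.1169]
ee_rot: [3.138, -0.001, 1.375]
wrist_force: [0.8, 0.4, -1.0]
width: 0.0298
```

>>> servo_tool(rows=[[[0, 0, -0.2], 0], [[0, 0, -0.4], 0], [[0, 0, -0.6], 0], [[0, 0, -0.6], 0], [[0, 0, -0.6], 0]])

```text
time: 34.72
tool_pos: [0.4753, 0.077, 0.1628]
ee_rot: [3.14, -0.0, 1.375]
wrist_force: [-0.6, 1.3, -1.6]
width: 0.0297
```

```bash
python3 g.py 0.551 -0.072 0.155 1.682; python3 - <<'E'
from bench import robot
import cv2,numpy as np
a=robot.snapshot("wrist")["pixels"][:,:,::-1]
b=robot.snapshot("scene")["pixels"][60:260,180:420,::-1]
cv2.imwrite("pics/p22.png",np.vstack([a[140:330],cv2.resize(b,(512,400))]))
E
```

```text
t 34.72 [0.4753 0.077  0.1628] rot [ 3.14  -0.     1.375] F [-0.6  1.3 -1.6] w 0.0297 q6 0.24
shift [-1.643  1.29   0.099] turn -0.195 calls 2 each [-0.821  0.645  0.05 ]
```

View pics/p22.png

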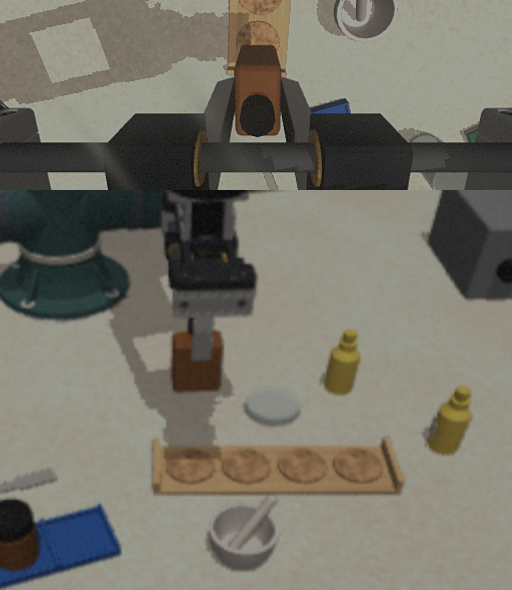

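>>> servo_tool(rows=[[[-0.1, 0.08, 0], 0], [[-0.25, 0.2, 0], 0], [[-0.4, 0.32, 0], 0], [[-0.6, 0.48, 0], 0], [[-0.82, 0.64, 0], 0]])

```text
time: 35.23
tool_pos: [0.5121, 0.0016, 0.1609]
ee_rot: [-3.139, 0.0, 1.376]
wrist_force: [0.5, -0.4, -1.3]
width: 0.03
```

>>> servo_tool(rows=[[[-0.2, 0.16, 0], -0.06], [[-0.4, 0.32, 0], -0.12], [[-0.6, 0.48, 0], -0.18], [[-0.81, 0.65, 0], -0.195], [[-0.81, 0.65, 0], -0.195], [[-0.81, 0.65, 0.3], -0.195], [[-0.81, 0.65, 0.6], -0.195], [[-0.81, 0.65, 0.9], -0.195], [[-0.81, 0.65, 0.9], -0.195], [[-0.81, 0.65, 0.9], -0.195]])

```text
time: 36.07
tool_pos: [0.5489, -0.0707, 0.088]
ee_rot: [-3.137, -0.002, 1.681]
wrist_force: [0.7, -0.8, -0.9]
width: 0.0299
```

```bash
python3 g.py 0.551 -0.0715 0.0265 1.682; python3 - <<'E'
from bench import robot
import cv2,numpy as np
s=robot.snapshot("wrist");np.savez("pics/wrist23.npz",**s);a=s["pixels"][:,:,::-1];cv2.imwrite("pics/p23.png",a)
E
```

```text
t 36.07 [ 0.5489 -0.0707  0.088 ] rot [-3.137e+00 -2.000e-03  1.681e+00] F [ 0.7 -0.8 -0.9] w 0.0299 q6 -0.34
shift [-0.015  0.029  0.769] turn -0.0 calls 1 each [-0.015  0.029  0.769]
```

View pics/p23.png

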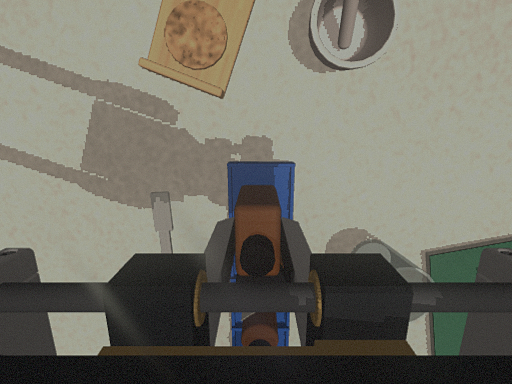

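```bash
python3 - <<'E'
from h import *
s=load("wrist23");p=toplane(s,[(260.5,161.5)],.016)[0];print(p.round(4),(p[:2]-.035*np.array([-.111,.994])).round(4))
L=toplane(s,[(228.5,190),(293,190)],.012);print(L.mean(0).round(4))
E
```

```text
[ 0.548  -0.0363  0.016 ] [ 0.5518 -0.0711]
[ 0.5517 -0.0668  0.012 ]
```

>>> servo_tool(rows=[[[0, 0.02, 0.1], 0], [[0, 0.02, 0.25], 0], [[0, 0.02, 0.4], 0], [[0, 0.02, 0.5], 0], [[0, 0.02, 0.57], 0], [[0, 0.02, 0.6], 0], [[0, 0.02, 0.6], 0], [[0, 0.02, 0.6], 0]])

```text
time: 36.78
tool_pos: [0.5524, -0.0709, 0.0423]
ee_rot: [3.141, -0.0, 1.682]
wrist_force: [0.1, -0.8, -1.0]
width: 0.0298
```

```bash
python3 g.py 0.551 -0.0708 0.0265 1.682; python3 - <<'E'
from bench import robot
import cv2,numpy as np
a=robot.snapshot("wrist")["pixels"][:,:,::-1];b=robot.snapshot("scene")["pixels"][140:300,80:280,::-1];c=robot.snapshot("side")["pixels"][190:330,250:390,::-1]
cv2.imwrite("pics/p24.png",np.vstack([a[150:340],np.hstack([cv2.resize(b,(300,240)),cv2.resize(c,(212,240))])]))
E
```

```text
t 36.78 [ 0.5524 -0.0709  0.0423] rot [ 3.141 -0.     1.682] F [ 0.1 -0.8 -1. ] w 0.0298 q6 -0.34
shift [ 0.003 -0.017  0.198] turn -0.0 calls 1 each [ 0.003 -0.017  0.198]
```

View pics/p24.png

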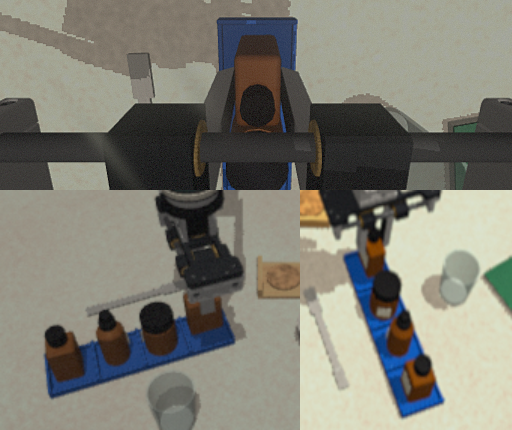

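>>> servo_tool(rows=[[[0, -0.01, 0.06], 0], [[0, -0.01, 0.11], 0], [[0, -0.01, 0.14], 0], [[0, -0.01, 0.16], 0], [[0, -0.01, 0.175], 0], [[0, -0.01, 0.18], 0], [[0, -0.01, 0.18], 0]])

```text
time: 37.52
tool_pos: [0.5514, -0.0709, 0.0277]
ee_rot: [-3.141, -0.0, 1.681]
wrist_force: [-0.8, -0.3, -1.2]
width: 0.0301
```

```bash
python3 g.py 0.551 -0.0708 0.0265 1.682; python3 - <<'E'
from bench import robot
import cv2,numpy as np
b=robot.snapshot("scene")["pixels"][180:280,140:260,::-1]
cv2.imwrite("pics/p25.png",cv2.resize(b,(600,500)))
E
```

```text
t 37.52 [ 0.5514 -0.0709  0.0277] rot [-3.141 -0.     1.681] F [-0.8 -0.3 -1.2] w 0.0301 q6 -0.34
shift [ 0.002 -0.005  0.015] turn -0.0 calls 1 each [ 0.002 -0.005  0.015]
```

View pics/p25.png

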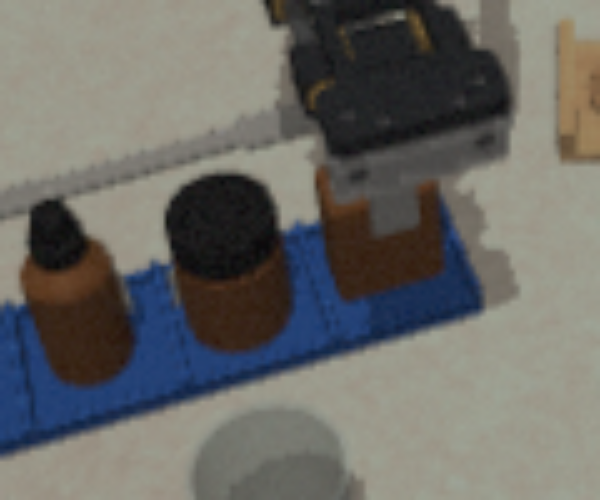

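>>> servo_tool(rows=[[[0, 0, 0.01], 0], [[0, 0, 0.02], 0], [[0, 0, 0.025], 0], [[0, 0, 0.025], 0]])

```text
time: 37.9
tool_pos: [0.5517, -0.071, 0.0263]
ee_rot: [3.141, 0.0, 1.682]
wrist_force: [-0.2, 0.1, 0.6]
width: 0.0295
```

>>> servo_tool(rows=[[[0.0, 0, 0], 0], [[0, 0, 0], 0], [[0, 0, 0], 0], [[0, 0, 0], 0], [[0, 0, 0], 0], [[0, 0, 0], 0], [[0, 0, 0], 0]], grip=-0.3)

```text
time: 38.48
tool_pos: [0.5515, -0.0709, 0.0259]
ee_rot: [3.142, -0.0, 1.682]
wrist_force: [1.0, -0.2, -1.0]
width: 0.0612
```

>>> servo_tool(rows=[[[0.0, 0, -0.1], 0], [[0, 0, -0.25], 0], [[0, 0, -0.5], 0], [[0, 0, -0.75], 0], [[0, 0, -1], 0]])

```text
time: 38.9
tool_pos: [0.5518, -0.071, 0.1081]
ee_rot: [3.14, 0.0, 1.682]
wrist_force: [0.9, 0.9, 0.8]
width: 0.0607
```

>>> servo_tool(rows=[[[0.0, 0, -0.3], 0], [[0, 0, -0.6], 0], [[0, 0, -0.85], 0], [[-0.2, -0.2, -0.85], 0]])

```text
time: 39.23
tool_pos: [0.5415, -0.0873, 0.181]
ee_rot: [3.13, 0.003, 1.685]
wrist_force: [-0.1, -0.6, 0.4]
width: 0.061
```

>>> servo_tool(rows=[[[0.3, -0.3, 0], 0], [[0.6, -0.6, 0], 0], [[1, -1, 0], 0], [[1, -1, 0], 0], [[1, -1, 0], 0]])

```text
time: 39.65
tool_pos: [0.4483, -0.017, 0.1757]
ee_rot: [3.138, 0.001, 1.684]
wrist_force: [-0.2, -0.4, 0.7]
width: 0.0608
```

>>> servo_tool(rows=[[[0.3, -0.3, 0], 0], [[0.6, -0.6, 0], 0], [[1, -1, 0], 0], [[1, -1, 0], 0], [[1, -1, 0], 0]])

```text
time: 40.07
tool_pos: [0.3613, 0.0531, 0.1753]
ee_rot: [3.138, 0.001, 1.684]
wrist_force: [0.7, -0.9, 0.5]
width: 0.0616
```

```bash
python3 - <<'E'
from bench import robot
import cv2,numpy as np
b=robot.snapshot("scene")["pixels"][170:290,95:255,::-1];c=robot.snapshot("side")["pixels"][190:330,250:390,::-1]
cv2.imwrite("pics/p26.png",np.hstack([cv2.resize(b,(480,360),interpolation=2),cv2.resize(c,(320,320),interpolation=2)[:,:].copy() if 0 else cv2.resize(c,(320,360),interpolation=2)]))
E
```

```text
(no output)
```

View pics/p26.png

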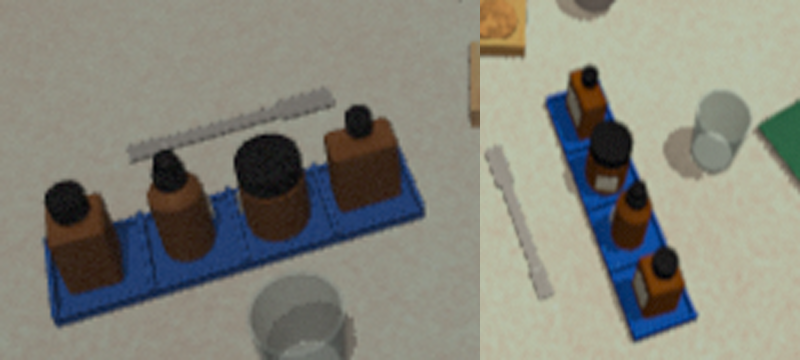

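```bash
python3 - <<'E'
from bench import robot
from h import *
a=robot.snapshot("scene");b=robot.snapshot("side")
out=[]
for s,(x0,y0,x1,y1) in ((a,(95,180,255,270)),(b,(270,205,350,310))):
    H=hsv(s);k=np.zeros(H.shape[:2],bool);k[y0:y1,x0:x1]=H[y0:y1,x0:x1,2]<48
    c=sorted([c for st,c,m in comps(k,20)],key=lambda q:q[0] if s is a else -q[1]);print(c);out.append(c)
if all(len(o)==4 for o in out):
    for p,q in zip(*out): print(tri([(a,p),(b,q)])[0].round(4))
for n,t in (("sq",-99),("dr",-33),("jar",33),("flat",99)): print(n,(np.array([.5605,-.17])+np.array([-.111,.994])*t/1000).round(4))
E
```

```text
[[116.9, 237.4], [132.6, 252.5], [150.6, 227.1], [162.9, 245.6], [185.5, 226.9], [213.9, 210.5]]
[[330.3, 292.2], [318.1, 266.0], [305.8, 246.8], [297.5, 219.8]]
sq [ 0.5715 -0.2684]
dr [ 0.5642 -0.2028]
jar [ 0.5568 -0.1372]
flat [ 0.5495 -0.0716]
```

```bash
python3 - <<'E'
from bench import robot
from h import *
a=robot.snapshot("scene");b=robot.snapshot("side")
for p,q in zip([(116.9,237.4),(150.6,227.1),(185.5,224),(213.9,210.5)],[(330.3,292.2),(318.1,266),(305.8,246.8),(297.5,219.8)]): print(tri([(a,p),(b,q)])[0].round(4))
print(robot.get_obs()["time"]);robot.close_job()
E
```

```text
[ 0.5716 -0.2725  0.0816]
[ 0.5633 -0.2061  0.0836]
[ 0.5547 -0.1379  0.0617]
[ 0.5503 -0.0724  0.0841]
40.3667
the job is handed in; nothing more can be done
```

All four bottles are in the blue rack in reverse order, and I handed the job in at 40.4 s of the 96 s allowed. From right to left as the robot sees it, the bays now hold the square, the dropper, the jar and the flat bottle.

- **Placing:** The last scene and side pictures show every bottle upright in its own bay and let go. The arm was lifted and moved well clear.
- **Position check:** From two camera views, each cap lies within about 4 mm of its bay's centre. The caps are also at the heights they should have with the bottles standing on the bay floor.
- **Disagreements:**
  - The wrist camera put both racks 2–3 mm off from the scene and side cameras. I aimed at or near the wrist camera's values, and that is within the bay clearance.
  - In the last check, the automatic mask on the scene picture found six dark patches instead of four. I picked out the four caps by hand for the position check, and shifted the jar lid's row by about 3 px.
  - The gripper read 37 mm on the dropper and 47 mm on the jar, 1 mm under their diameters. Both hung upright and did not slip.
- **Forces:** The highest wrist force I saw at the end of any move was about 3–4 N.

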